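# Put the garlic away and close the storage jars

## Task

Put the kitchen stores away: put both garlic bulbs in the large jar with the vent holes, and close each of the three white jars with the wooden lid that fits it, seated flat on its rim. Leave the jars standing upright, and leave the lemon and the onion where they lie.

Things in the scene. Friction and masses are not known exactly. Their poses are not given: they have to be found in the camera images.
- jar_large: The large storage jar: white ceramic, round, open at the top, loose, standing upright; 152 mm outside diameter, mouth 140 mm inside (walls 6 mm, straight inside), 95 mm tall, inner floor 6 mm above its underside. It has a ring of small dark vent holes round its side (a garlic jar). Origin: centre of the underside, z up.
- jar_medium: The medium storage jar: white ceramic, round, open at the top, loose, standing upright; 108 mm outside diameter, mouth 96 mm inside (walls 6 mm, straight inside), 120 mm tall, inner floor 6 mm above its underside. The tallest of the three. Origin: centre of the underside, z up.
- jar_small: The small storage jar: white ceramic, round, open at the top, loose, standing upright; 80 mm outside diameter, mouth 68 mm inside (walls 6 mm, straight inside), 95 mm tall, inner floor 6 mm above its underside. Origin: centre of the underside, z up.
- lid_large: The large wooden lid, made for the large jar, lying knob up. Origin: centre of its underside, z up. Going up: grey plug 134 mm across, 0 to 14 mm, foot tapered to 120 mm (3 mm clearance all round in the mouth); flange 154 mm, 14 to 24 mm; round central knob 30 to 32 mm across, 24 to 52 mm. Seated, the flange lies on the rim: origin 81 mm above the jar's origin.
- lid_medium: The medium wooden lid, made for the medium jar, lying knob up. Origin: centre of its underside, z up. Going up: grey plug 90 mm across, 0 to 14 mm, foot tapered to 76 mm (3 mm clearance all round in the mouth); flange 110 mm, 14 to 24 mm; round central knob 28 to 30 mm across, 24 to 52 mm. Seated, the flange lies on the rim: origin 106 mm above the jar's origin.
- lid_small: The small wooden lid, made for the small jar, lying knob up. Origin: centre of its underside, z up. Going up: grey plug 62 mm across, 0 to 14 mm, foot tapered to 48 mm (3 mm clearance all round in the mouth); flange 82 mm, 14 to 24 mm; round central knob 24 to 26 mm across, 24 to 52 mm. Seated, the flange lies on the rim: origin 81 mm above the jar's origin.
- garlic_one: A bulb of garlic, whitish, about 60 mm across and 59 mm tall with its pointed top up, about 0.04 kg; roundish, widest some 25 to 30 mm up. Origin: centre of the underside. The two bulbs are interchangeable; they fit side by side (not one on the other) under the large lid.
- garlic_two: A bulb of garlic, whitish, about 60 mm across and 59 mm tall with its pointed top up, about 0.04 kg; roundish, widest some 25 to 30 mm up. Origin: centre of the underside. The two bulbs are interchangeable; they fit side by side (not one on the other) under the large lid.
- lemon_loose: Bystander: a loose yellow lemon, 78x55x56 mm. Origin: centre of the underside.
- onion_loose: Bystander: a loose dark red onion, 78 mm across, 84 mm tall. Origin: centre of the underside.
Things that resemble listed ones, but are neither listed nor needed, are in the scene too. What is shaped like the jar_medium but blue is not meant.

How it is judged:
At the end, for the whole second after the job is handed in: Both garlic bulbs are inside the large jar; each jar stands upright on the worktop (within 0.08 rad) with its own lid seated: centred within 8 mm, within 4 mm of full depth, and flat on the rim (within 0.06 rad); everything released and at rest (horizontal distance between lid_large and jar_large below 0.008 m and z of lid_large in the frame of jar_large between 0.077 and 0.085 m and angle between the z axis of lid_large and the z axis of jar_large, either way round below 0.06 rad and angle between each of jar_large, jar_medium, jar_small's own z axis and vertical below 0.08 rad and angle between each of lid_large, lid_medium, lid_small's own z axis and vertical below 0.12 rad and height (world z) of jar_large between -0.01 and 0.01 m and linear speed of each of lid_large, lid_medium, lid_small, garlic_one, garlic_two below 0.02 m/s and horizontal distance between lid_medium and jar_medium below 0.008 m and z of lid_medium in the frame of jar_medium between 0.102 and 0.11 m and angle between the z axis of lid_medium and the z axis of jar_medium, either way round below 0.06 rad and height (world z) of jar_medium between -0.01 and 0.01 m and horizontal distance between lid_small and jar_small below 0.008 m and z of lid_small in the frame of jar_small between 0.077 and 0.085 m and angle between the z axis of lid_small and the z axis of jar_small, either way round below 0.06 rad and height (world z) of jar_small between -0.01 and 0.01 m and horizontal distance between each of garlic_one, garlic_two and jar_large below 0.07 m and z of garlic_one in the frame of jar_large between 0 and 0.081 m and z of garlic_two in the frame of jar_large between 0 and 0.081 m); the robot touches nothing.
It fails at once if the lemon is moved more than 30 mm (distance of lemon_loose from where it was at the start of the episode above 0.03 m).
It fails at once if the onion is moved more than 30 mm (distance of onion_loose from where it was at the start of the episode above 0.03 m).
It also fails if it takes over 128 s, if anything falls off the work surface, if the arm or the gripper's body presses on something with over 40 N, if the wrist force passes 120 N, or if a joint passes its speed limit or range.

## Robot

A 7-joint arm with a two-finger parallel gripper is mounted at the origin on a cart in front of the work surface, level with it; the furniture and walls round the work are solid. World frame = base frame: x ahead of the robot, y to its left, z up, the work surface at z = 0. Lengths are in m, angles in rad, forces in N, time in s.
With the tool pointing down it reaches from about 0.425 to 0.825 m from the base axis. Payload 3.6 kg.
Tool frame: the origin (TCP) lies between the finger pads; the fingertips stand 17 mm ahead of it and the grasp point (between the pads) lies 2 mm behind it; z points along the fingers, y is the line along which they close (so a half turn about z gives the same grasp; the last joint's range is limited). The gripper opens to 85 mm and grips with 20 to 120 N. Pads are 22 mm wide; open, the fingers measure 114 mm over their backs; the gripper's body (76 mm by 85 mm) begins 54 mm behind the grasp point. The pads swing forward as they close: fully open they stand 13 mm farther back than shut.
Start: joints at [1.3, 0.615, -0.013, 1.423, 0.008, 1.103, -0.04], TCP at [0.157, -0.631, 0.218] pointing down, gripper open.
Joint ranges: [-3.12, 3.12], [-0.3, 2.06], [-1.34, 1.32], [0.26, 2.42], [-1.36, 4.5], [0.01, 1.98], [-2.84, 2.84]. Speed limits (rad/s): [2.79, 2.79, 3.14, 3.14, 3.14, 3.14, 3.14].

## Interface

Orientations are given as a rotation vector (axis times angle).
In Python, from workcell import arm gives the robot as it stands.
- The arm moves only by the tool move_arm, never from a script. Its argument "series" is a list of rows, each a list of 5 numbers: the shift along the tool's x, y, z in cm, then the turn about the tool's z in rad, then the opening, from -1 (shut) to 1 (fully open). In form: [[x, y, z, spin, jaw], ...]. A call has exactly 5 rows; each row shifts and turns the commanded pose from where the row before left it, along the tool's axes as they then stand; what a row does not reach is not made up. A row lasts 1/12 s, in which the tool goes at most 41.7 mm and 7.16 degrees, less where a joint would pass 70% of its speed; a pose out of reach is approached as far as the arm can. A call is refused whole if a number of a shift passes 4.17 or a number of a turn 0.125, either way. A call with a gripper value outside its range is refused whole. The fingers move at their own pace and stop on an object; "force" is the grip in N (left out, the last holds). Time passes only in rows, so rows that do not move let the fingers close, or fill a call up. It gives the time, the measured TCP pose, the force, the opening and the grip force at its end, in the units of the state.
- arm.read_state(): the state, without advancing time (a new reading comes with each control period).
- arm.get_image(name): name is "scene" or "side" or "wrist"; returns a dict with "frame" (400x640x3 uint8, red, green, blue), "fx", "fy", "cx", "cy" (pixels), "D" ([k1, k2, p1, p2, k3] as OpenCV has them; the pictures are not rectified), "R" (3x3) and "t" (3): a world point X has camera coordinates R X + t. Camera axes: x right, y down, z forward; pixel columns grow to the right and rows downward; lengths in m; the calibration is good to about 2 mm. A picture is of the moment at which its call begins. There is no depth.
- arm.close_job(): hands the job in; it is judged then, once.
The state is a dict: "t": time; "joint_positions": joint angles; "dq": joint speeds; "tau": joint torques, N m; "tool_pos": TCP position; "tcp_rot": TCP orientation; "contact_force": force on the tool from outside, world axes, zero at the start; "wrist_torque": the same for the moment, N m; "grip_width": finger opening in m; "grasp_force": force on a finger pad.
Only numpy, scipy, OpenCV 4.12 (cv2) and the standard library are available. Lean on these libraries where they do the work, as an engineer would, in place of code of your own. Each camera call takes 0.05 s, during which the arm holds its last target. There are 200 camera calls.

## Working session

There is one attempt and no reset: what is moved stays moved. The work goes in short steps, Python scripts to look and compute and a tool call to move; the robot and the scene stay as the last step left them, time stands still between calls to the robot, and variables do not carry over. Pictures are saved under pics/ and viewed, at most 14 in all, crops included, and the job is handed in when it is done.

Besides the shell and the picture viewer there is one more tool, called after ">>>" by a JSON object that holds its "fn" and its "kwargs", one argument or row to a line. move_arm: Moves the arm, as the interface text tells. Its arguments: {"type":"object","properties":{"series":{"type":"array"},"force":{"type":"number"}},"required":["series"]}

```bash
ls; mkdir -p pics; cat > h.py <<'E'
import numpy as np,cv2
from workcell import arm
def grab(n,save=None):
    d=arm.get_image(n); d['K']=np.array([[d['fx'],0,d['cx']],[0,d['fy'],d['cy']],[0,0,1.]])
    d['R']=np.array(d['R']);d['t']=np.array(d['t']);d['D']=np.array(d['D'],float)
    d['bgr']=cv2.cvtColor(np.array(d['frame']),cv2.COLOR_RGB2BGR)
    if save: cv2.imwrite('pics/'+save,d['bgr'])
    return d
def ray(d,uv):
    p=cv2.undistortPoints(np.array(uv,float).reshape(-1,1,2),d['K'],d['D']).reshape(-1,2)
    v=np.c_[p,np.ones(len(p))]@d['R']; return -d['R'].T@d['t'],v
def plane(d,uv,z):
    c,v=ray(d,uv); return c+v*((z-c[2])/v[:,2])[:,None]
def proj(d,X):
    return cv2.projectPoints(np.array(X,float).reshape(-1,1,3),cv2.Rodrigues(d['R'])[0],d['t'],d['K'],d['D'])[0].reshape(-1,2)
E
python3 - <<'E'
from h import *
for n in ['scene','side','wrist']:
    d=grab(n,n+'0.png'); print(n,-d['R'].T@d['t'],d['R'][2],d['fx'])
print({k:np.round(v,3) for k,v in arm.read_state().items()})
E
```

```text
pics
scene [-0.26175722  0.63769421  0.47334465] [ 0.70034652 -0.5911998  -0.39999694] 365.5335048169382
side [ 0.45578084 -0.91121011  0.74780864] [ 0.05174671  0.78826498 -0.61315626] 405.58368275230737
wrist [ 0.22926508 -0.61151448  0.37290217] [-0.28597376 -0.0690692  -0.95574497] 344.2046530355263
{'t': np.float64(0.15), 'joint_positions': array([ 1.301,  0.616, -0.013,  1.425,  0.008,  1.103, -0.04 ]), 'dq': array([-0.001, -0.003, -0.001, -0.004,  0.   ,  0.001,  0.001]), 'tau': array([ 0.0000e+00, -4.6966e+01,  2.6000e-01, -1.7125e+01,  1.0000e-02,
        7.0000e-03, -0.0000e+00]), 'tool_pos': array([ 0.157, -0.63 ,  0.217]), 'tcp_rot': array([-3.116, -0.382,  0.   ]), 'contact_force': array([ 0.619, -0.895,  0.898]), 'wrist_torque': array([-0.007,  0.01 ,  0.003]), 'grasp_force': np.float64(0.0), 'grip_width': np.float64(0.085)}
```

View pics/scene0.png

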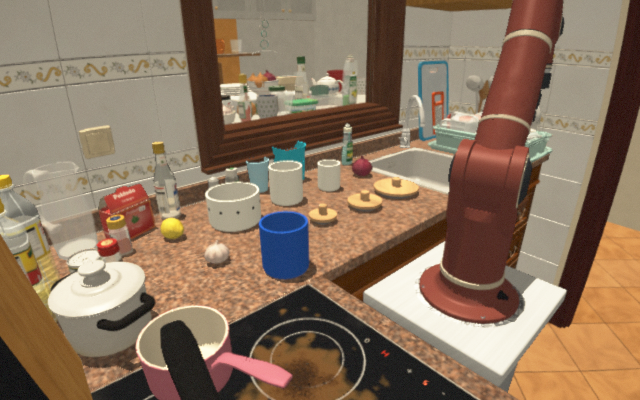

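View pics/side0.png

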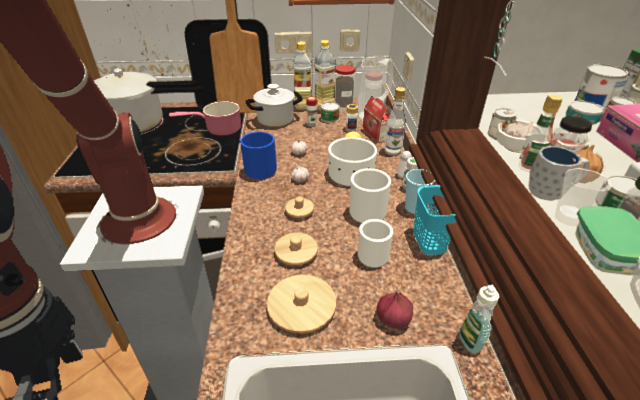

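The side view shows everything: lids at (295,206), (296,248) and (302,302); white jars at (352,160), (370,195) and (375,243); garlic at (299,148) and (300,174); onion at (394,310); lemon near (353,136). The scene view shows the same layout, with the blue decoy jar at (285,245).

```bash
cat > seg.py <<'E'
from h import *
def masks(b):
    hsv=cv2.cvtColor(b,cv2.COLOR_BGR2HSV);H,S,V=cv2.split(hsv)
    wood=((H>10)&(H<24)&(S>75)&(V>140)).astype(np.uint8)*255
    white=((S<60)&(V>125)).astype(np.uint8)*255
    k=np.ones((3,3),np.uint8)
    return [cv2.morphologyEx(cv2.morphologyEx(m,cv2.MORPH_CLOSE,k),cv2.MORPH_OPEN,k) for m in (wood,white)]
def blobs(m,amin,box):
    cs=cv2.findContours(m,cv2.RETR_EXTERNAL,cv2.CHAIN_APPROX_NONE)[0]; o=[]
    for c in cs:
        M=cv2.moments(c)
        if M['m00']<amin: continue
        u,v=M['m10']/M['m00'],M['m01']/M['m00']
        if box[0]<u<box[2] and box[1]<v<box[3]: o.append((u,v,M['m00'],c))
    return o
E
python3 - <<'E'
from seg import *
for n,box,cr in [('side',(230,110,450,350),(225,115,465,355)),('scene',(180,140,440,290),(180,130,440,290))]:
    d=grab(n); im=d['bgr']; w,wh=masks(im)
    x0,y0,x1,y1=cr; f=3.0 if n=='scene' else 2.5
    big=cv2.resize(im[y0:y1,x0:x1],None,fx=f,fy=f,interpolation=cv2.INTER_CUBIC)
    for m,col in ((w,(0,255,0)),(wh,(255,0,255))):
        for u,v,a,c in blobs(m,60,box):
            x,y,ww,hh=cv2.boundingRect(c); print(n,col,round(u,1),round(v,1),a,(x,y,ww,hh),plane(d,[u,v],.02)[0].round(3))
            cv2.polylines(big,[((c.reshape(-1,2)-[x0,y0]+.5)*f).astype(np.int32)],True,col,1)
    cv2.imwrite(f'pics/{n}_seg.png',big)
E
```

```text
side (0, 255, 0) 360.2 128.6 81.5 (356, 119, 12, 21) [0.697 0.46  0.02 ]
side (0, 255, 0) 317.3 266.2 38273.0 (150, 98, 323, 302) [ 0.493 -0.233  0.02 ]
side (255, 0, 255) 300.4 171.5 75.5 (294, 168, 14, 8) [0.463 0.182 0.02 ]
side (255, 0, 255) 409.8 179.0 809.5 (398, 151, 27, 62) [0.805 0.117 0.02 ]
side (255, 0, 255) 298.8 145.2 72.5 (293, 142, 13, 8) [0.462 0.351 0.02 ]
side (255, 0, 255) 364.0 195.2 4830.5 (329, 137, 64, 130) [0.649 0.043 0.02 ]
side (255, 0, 255) 392.5 144.8 185.5 (385, 135, 18, 19) [0.794 0.331 0.02 ]
scene (0, 255, 0) 267.5 204.3 246.5 (260, 194, 23, 21) [0.622 0.078 0.02 ]
scene (0, 255, 0) 382.9 152.4 200.0 (364, 145, 39, 15) [ 0.753 -0.637  0.02 ]
scene (0, 255, 0) 419.6 144.2 119.5 (410, 140, 21, 10) [ 0.725 -0.883  0.02 ]
scene (0, 255, 0) 414.2 282.8 38029.0 (123, 131, 517, 269) [0.078 0.083 0.02 ]
scene (255, 0, 255) 216.0 248.2 76.0 (209, 245, 15, 8) [0.485 0.323 0.02 ]
scene (255, 0, 255) 329.7 168.7 793.5 (305, 136, 43, 55) [ 0.747 -0.301  0.02 ]
```

View pics/side_seg.png

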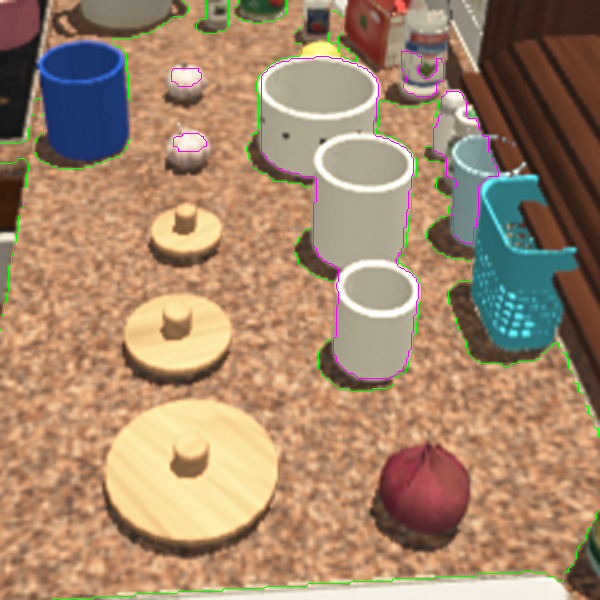

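View pics/scene_seg.png

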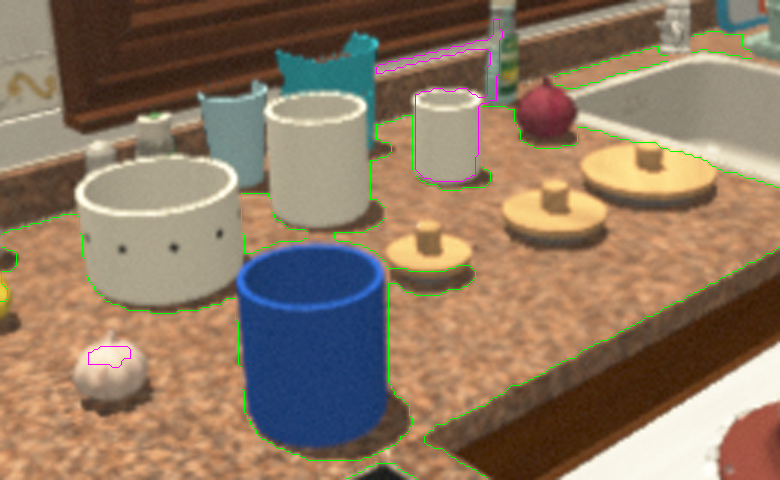

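The side crop shows the knob tops at full-image pixels (299,198), (296,238) and (301,290), and the jar mouths at (353,150), (371,180) and (376,230). The scene crop shows the same objects; the nearer garlic is hidden behind the blue jar. Next I triangulate these roughly, then refine with the wrist camera.

```bash
cat >> h.py <<'E'
def tri(obs):
    A=np.zeros((3,3));b=np.zeros(3);L=[]
    for d,uv in obs:
        c,v=ray(d,uv);v=v[0]/np.linalg.norm(v[0]);P=np.eye(3)-np.outer(v,v);A+=P;b+=P@c;L.append((P,c))
    X=np.linalg.solve(A,b);return X,max(np.linalg.norm(P@(X-c)) for P,c in L)
E
python3 - <<'E'
from h import *
s=grab('side');c=grab('scene')
g=lambda p:(225+p[0]/2.5,115+p[1]/2.5)
h=lambda p:(180+p[0]/3,130+p[1]/3)
for n,a,b in [('knobS',(186,208),(428,225)),('knobM',(177,308),(555,184)),('knobL',(190,438),(649,146)),('jarL',(319,87),(158,185)),('jarM',(364,162),(317,109)),('jarS',(377,288),(447,99)),('blue',(82,64),(312,277)),('garlicFar',(186,68),(111,342)),('onion',(430,447),(546,82))]:
    X,e=tri([(s,g(a)),(c,h(b))]);print(n,X.round(3),round(e,4))
print('garlicNear z.03',plane(s,g((187,150)),.03)[0].round(3),'far',plane(s,g((186,84)),.03)[0].round(3),'lemon',plane(s,g((322,52)),.03)[0].round(3))
w=grab('wrist');st=arm.read_state();R=cv2.Rodrigues(np.array(st['tcp_rot']))[0]
print('tool R',R.round(3),'cam in tool',(R.T@(-w['R'].T@w['t']-st['tool_pos'])).round(3),(R.T@w['R'].T).round(3),w['K'].round(1),w['D'])
E
```

```text
knobS [ 0.455 -0.     0.05 ] 0.0019
knobM [ 0.442 -0.165  0.051] 0.002
knobL [ 0.449 -0.331  0.05 ] 0.003
jarL [0.629 0.188 0.091] 0.0005
jarM [ 0.65  -0.018  0.116] 0.0015
jarS [ 0.636 -0.194  0.092] 0.0011
blue [0.333 0.223 0.114] 0.001
garlicFar [0.464 0.328 0.044] 0.0009
onion [ 0.648 -0.375  0.075] 0.0035
garlicNear z.03 [0.461 0.148 0.03 ] far [0.463 0.31  0.03 ] lemon [0.663 0.388 0.03 ]
tool R [[ 0.97   0.241 -0.   ]
 [ 0.241 -0.97   0.   ]
 [ 0.    -0.    -1.   ]] cam in tool [ 0.075 -0.001 -0.156] [[-0.    -0.956 -0.294]
 [ 1.    -0.    -0.   ]
 [-0.    -0.294  0.956]] [[344.2   0.  320.2]
 [  0.  344.2 199.3]
 [  0.    0.    1. ]] [-0.03375601  0.          0.          0.          0.        ]
```

>>> {"fn": "move_arm", "kwargs": {
  "series": [
    [0, 0, -1.5, 0.1215, 1],
    [0, 0, -1.5, 0.1215, 1],
    [2.9, -2.8, 0, 0, 1],
    [2.9, -2.8, 0, 0, 1],
    [2.9, -2.8, 0, 0, 1]
  ]
}}

```text
t: 0.82
tool_pos: [0.2443, -0.5461, 0.2483]
tcp_rot: [3.141, -0.002, 0.001]
contact_force: [1.1, -0.2, -0.5]
grip_width: 0.0854
grasp_force: 0.0
```

>>> {"fn": "move_arm", "kwargs": {
  "series": [
    [2.9, -2.8, 0, 0, 1],
    [2.9, -2.8, 0, 0, 1],
    [2.9, -2.8, 0, 0, 1],
    [2.9, -2.8, 0, 0, 1],
    [2.9, -2.8, 0, 0, 1]
  ]
}}

```text
t: 1.23
tool_pos: [0.3899, -0.4051, 0.2484]
tcp_rot: [3.141, 0.001, 0.001]
contact_force: [0.9, -0.8, -0.0]
grip_width: 0.0854
grasp_force: 0.0
```

>>> {"fn": "move_arm", "kwargs": {
  "series": [
    [2.9, -2.8, 0, 0, 1],
    [2.9, -2.8, 0, 0, 1],
    [0, -4, 0, 0, 1],
    [0, -3, 0, 0, 1],
    [0, 0, 0, 0, 1]
  ]
}}

```text
t: 1.65
tool_pos: [0.4485, -0.2717, 0.2481]
tcp_rot: [-3.135, -0.02, -0.0]
contact_force: [0.0, -0.1, 0.2]
grip_width: 0.0856
grasp_force: 0.0
```

```bash
python3 - <<'E'
from h import *
d=grab('wrist','w1.png')
st=arm.read_state();print({k:np.round(st[k],3) for k in ['t','tool_pos','tcp_rot','joint_positions','dq']})
E
```

```text
{'t': np.float64(1.7), 'tool_pos': array([ 0.448, -0.276,  0.248]), 'tcp_rot': array([-3.14e+00, -1.30e-02, -1.00e-03]), 'joint_positions': array([ 0.52 ,  0.391, -0.011,  1.736,  0.003,  1.015, -1.054]), 'dq': array([ 0.055,  0.021,  0.08 , -0.045,  0.031, -0.011,  0.013])}
```

View pics/w1.png

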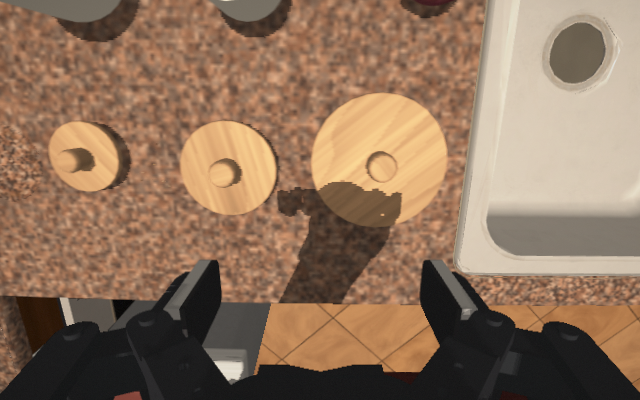

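The wrist view shows three lids knob up: large centre about (379,160) with knob (382,165), medium (228,168) with knob (224,172), small (85,157) with knob (72,160). I move on to see the jars and garlic, with second views of the lids.

>>> {"fn": "move_arm", "kwargs": {
  "series": [
    [2.2, -3.5, 0, 0, 1],
    [2.2, -3.5, 0, 0, 1],
    [2.2, -3.5, 0, 0, 1],
    [2.2, -3.5, 0, 0, 1],
    [2.2, -3.5, 0, 0, 1]
  ]
}}

```text
t: 2.12
tool_pos: [0.5575, -0.106, 0.2483]
tcp_rot: [3.14, -0.004, 0.002]
contact_force: [0.1, 0.1, -0.5]
grip_width: 0.0856
grasp_force: 0.0
```

>>> {"fn": "move_arm", "kwargs": {
  "series": [
    [0, -3, 0, 0, 1],
    [0, -1.5, 0, 0, 1],
    [0, 0, 0, 0, 1],
    [0, 0, 0, 0, 1],
    [0, 0, 0, 0, 1]
  ]
}}

```text
t: 2.53
tool_pos: [0.5564, -0.0636, 0.2481]
tcp_rot: [3.139, -0.005, 0.0]
contact_force: [-0.5, -1.5, -0.9]
grip_width: 0.0853
grasp_force: 0.0
```

```bash
python3 - <<'E'
from h import *
import pickle
d=grab('wrist','w2.png');pickle.dump(d,open('w2.pkl','wb'))
E
```

>>> {"fn": "move_arm", "kwargs": {
  "series": [
    [-0.5, -4.1, 0, 0, 1],
    [-0.5, -4.1, 0, 0, 1],
    [-0.5, -4.1, 0, 0, 1],
    [-0.5, -4.1, 0, 0, 1],
    [0, -4, 0, 0, 1]
  ]
}}

```text
t: 3.0
tool_pos: [0.536, 0.1429, 0.2484]
tcp_rot: [3.141, -0.005, 0.0]
contact_force: [0.3, 0.4, 0.6]
grip_width: 0.0854
grasp_force: 0.0
```

>>> {"fn": "move_arm", "kwargs": {
  "series": [
    [0, -3, 0, 0, 1],
    [0, -1, 0, 0, 1],
    [0, 0, 0, 0, 1],
    [0, 0, 0, 0, 1],
    [0, 0, 0, 0, 1]
  ]
}}

```text
t: 3.42
tool_pos: [0.5372, 0.1795, 0.248]
tcp_rot: [3.139, -0.008, 0.0]
contact_force: [-0.5, -0.6, 0.2]
grip_width: 0.0856
grasp_force: 0.0
```

```bash
python3 - <<'E'
from h import *
import pickle
d=grab('wrist','w3.png');pickle.dump(d,open('w3.pkl','wb'))
st=arm.read_state();print({k:np.round(st[k],3) for k in ['t','tool_pos','tcp_rot','joint_positions','dq']})
a=cv2.imread('pics/w2.png')[:300];b=d['bgr'][:300];cv2.imwrite('pics/w23.png',np.vstack([a,b]))
E
```

```text
{'t': np.float64(3.467), 'tool_pos': array([0.537, 0.18 , 0.248]), 'tcp_rot': array([ 3.139, -0.008,  0.   ]), 'joint_positions': array([-0.301,  0.457, -0.094,  1.627,  0.05 ,  1.061, -1.985]), 'dq': array([-0.002, -0.   , -0.01 ,  0.001, -0.007, -0.002, -0.002])}
```

View pics/w23.png

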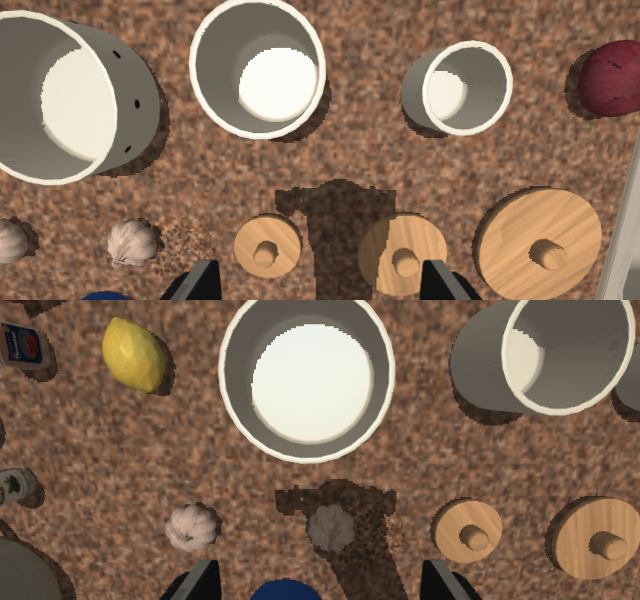

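The upper panel (w2) shows the mouth of the medium jar at (258,68), the small jar at (467,88), garlic at (132,242) and (8,242), and the lids below. The lower panel (w3, subtract 300 rows) shows the large jar mouth at (307,72), garlic at (192,227) and (331,228), and the lemon at (133,55).

```bash
cat > fit.py <<'E'
from h import *
from scipy.optimize import least_squares
def ringfit(d,uv,z):
    """circle fit of pixel points cast on plane z -> cx,cy,r,rms"""
    P=plane(d,uv,z)[:,:2]
    f=lambda q:np.hypot(P[:,0]-q[0],P[:,1]-q[1])-q[2]
    q=least_squares(f,[*P.mean(0),.05],loss='soft_l1',f_scale=.0008).x
    keep=abs(f(q))<.003
    return q,float(np.sqrt(np.mean(f(q)[keep]**2))),keep.mean()
def radial(mask_fn,d,c,rmin,rmax,mode):
    """search along image rays from c for outermost/innermost true mask pixel"""
    m=mask_fn(d['bgr']); out=[]
    for a in np.linspace(0,2*np.pi,180,endpoint=False):
        r=np.arange(rmin,rmax,.5); x=c[0]+r*np.cos(a); y=c[1]+r*np.sin(a)
        ok=(x>2)&(x<637)&(y>2)&(y<396)&(y<262)
        if ok.sum()<len(r)*.95: continue
        v=m[y.astype(int),x.astype(int)]>0; i=np.flatnonzero(v)
        if len(i): j=i[-1] if mode=='out' else i[0]; out.append((x[j],y[j]))
    return np.array(out)
def rim(b):
    H,S,V=cv2.split(cv2.cvtColor(b,cv2.COLOR_BGR2HSV)); return ((S<50)&(V>195)).astype(np.uint8)
def wood(b):
    H,S,V=cv2.split(cv2.cvtColor(cv2.bilateralFilter(b,9,60,7),cv2.COLOR_BGR2HSV)); m=((H>11)&(H<25)&(S>70)&(V>75)).astype(np.uint8)
    return cv2.morphologyEx(m,cv2.MORPH_OPEN,np.ones((5,5),np.uint8))
E
python3 - <<'E'
from fit import *
import pickle
w2=pickle.load(open('w2.pkl','rb'));w3=pickle.load(open('w3.pkl','rb'))
s2=cv2.imread('pics/w2.png');hsv=cv2.cvtColor(s2,cv2.COLOR_BGR2HSV)
for p in [(258,2),(325,68),(195,80),(248,232),(520,220),(150,200),(132,242),(420,220),(425,255)]: print(p,hsv[p[1],p[0]],end=' ')
print()
for n,d,c,z,R,r0,r1 in [('M',w2,(258,68),.12,.054,58,75),('S',w2,(467,88),.095,.04,38,55),('L',w3,(307,72),.095,.076,76,98),('L2',w2,(38,97),.095,.076,70,92),('M3',w3,(568,48),.12,.054,54,75)]:
    q,e,k=ringfit(d,radial(rim,d,c,r0,r1,'out'),z)
    cam=(-d['R'].T@d['t'])[2]; print('jar',n,q.round(4),'rms',round(e*1e3,2),round(k,2),'z by size',round(cam-(cam-z)*R/q[2],4))
for n,d,c,R,r1 in [('S2',w2,(266,245),.041,45),('L2',w2,(540,243),.077,75),('S3',w3,(468,231),.041,45)]:
    q,e,k=ringfit(d,radial(wood,d,c,15,r1,'out'),.024);cam=(-d['R'].T@d['t'])[2]
    print('lid',n,q.round(4),'rms',round(e*1e3,2),round(k,2),'z by size',round(cam-(cam-.024)*R/q[2],4))
for n,a,b in [('far',(8,242),(192,227)),('near',(132,242),(331,228)),('knobS',(263,248),(470,235)),('knobM',(403,256),(603,242))]:
    X,e=tri([(w2,a),(w3,b)]);print(n,X.round(4),round(e,4))
m=cv2.hconcat([wood(s2)*255,rim(s2)*255]);cv2.imwrite('pics/m.png',cv2.resize(m,(800,250)))
E
```

```text
(258, 2) [ 20  43 189] (325, 68) [ 18  45 210] (195, 80) [ 30   6 251] (248, 232) [ 14 125 217] (520, 220) [ 14 124 210] (150, 200) [ 11 127 151] (132, 242) [ 12  61 223] (420, 220) [ 15 123 219] (425, 255) [ 15 122 221] 
jar M [ 0.6487 -0.0147  0.053 ] rms 0.29 1.0 z by size 0.1144
jar S [ 0.6347 -0.1908  0.039 ] rms 0.31 1.0 z by size 0.087
jar L [0.626  0.1908 0.0746] rms 0.36 1.0 z by size 0.0893
jar L2 [0.6262 0.19   0.0747] rms 0.33 1.0 z by size 0.0894
jar M3 [ 0.6485 -0.014   0.0528] rms 0.35 1.0 z by size 0.1134
lid S2 [ 4.595e-01 -2.000e-04  5.080e-02] rms 1.94 0.61 z by size 0.0975
lid L2 [ 0.4627 -0.3233  0.0866] rms 1.65 0.42 z by size 0.066
lid S3 [0.4563 0.0052 0.0515] rms 1.48 0.47 z by size 0.1017
far [0.4544 0.3387 0.0083] 0.0008
near [0.4589 0.1671 0.0209] 0.0007
knobS [0.455  0.0045 0.0329] 0.0019
knobM [ 0.4425 -0.1628  0.03  ] 0.0017
```

View pics/m.png

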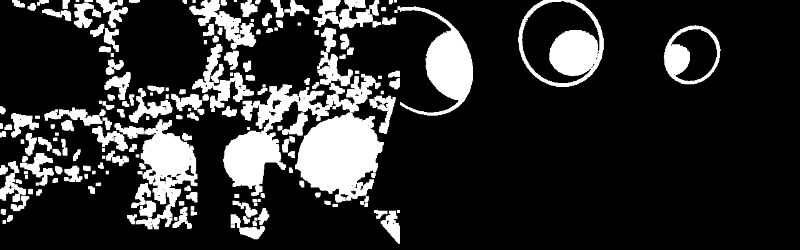

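Jar rims agree between views to under 1 mm (L 0.626,0.190; M 0.649,-0.014; S 0.635,-0.191). The mask picture shows the rim rings clean and the wood mask full of granite speckle. Garlic next.

```bash
python3 - <<'E'
from fit import *
import pickle
w2=pickle.load(open('w2.pkl','rb'));w3=pickle.load(open('w3.pkl','rb'))
def cen(d,box):
    H,S,V=cv2.split(cv2.cvtColor(cv2.medianBlur(d['bgr'],5),cv2.COLOR_BGR2HSV));m=((S<92)&(V>60)).astype(np.uint8)
    m=cv2.morphologyEx(m,cv2.MORPH_OPEN,np.ones((7,7),np.uint8))
    x0,y0,x1,y1=box;c=max(cv2.findContours(m[y0:y1,x0:x1],0,2)[0],key=cv2.contourArea)
    (x,y),r=cv2.minEnclosingCircle(c);return (x+x0,y+y0),r
a=cen(w2,(95,205,165,280));b=cen(w3,(300,195,362,262));f=cen(w3,(150,190,230,265))
print(a,b,f);print(tri([(w2,a[0]),(w3,b[0])]))
for d,p in ((w2,a),(w3,b),(w3,f)):
    print(plane(d,p[0],.028).round(4),'diam',2*p[1]/d['fx']*((-d['R'].T@d['t'])[2]-.028)/.97)
E
```

```text
((130.83649444580078, 244.68365097045898), 26.273698806762695) ((330.6030216217041, 228.03022003173828), 24.517568588256836) ((190.85877990722656, 228.84350967407227), 26.190799713134766)
(array([0.45809024, 0.16756387, 0.02323555]), np.float64(0.0008898383570546361))
[[0.4593 0.1648 0.028 ]] diam 0.059188850566328756
[[0.461  0.1678 0.028 ]] diam 0.05521416888688611
[[0.4608 0.3324 0.028 ]] diam 0.05898232662990367
```

>>> {"fn": "move_arm", "kwargs": {
  "series": [
    [-3.9, 0.7, 0, 0, 1],
    [-3.8, 0.7, 0, 0, 1],
    [0, 0, 4, 0, 1],
    [0, 0, 4, 0, 1],
    [0, 0, 4, 0, 1]
  ],
  "force": 25
}}

```text
t: 3.88
tool_pos: [0.4604, 0.1672, 0.1285]
tcp_rot: [-3.141, 0.005, -0.008]
contact_force: [0.6, 0.5, -0.9]
grip_width: 0.0855
grasp_force: 0.0
```

>>> {"fn": "move_arm", "kwargs": {
  "series": [
    [0, 0, 3.5, 0, 1],
    [0, 0, 3, 0, 1],
    [0, 0, 2, 0, 1],
    [0, 0, 1.5, 0, 1],
    [0, 0, 0, 0, 1]
  ]
}}

```text
t: 4.3
tool_pos: [0.4581, 0.1664, 0.0255]
tcp_rot: [3.138, -0.004, -0.008]
contact_force: [-0.4, -0.1, 0.3]
grip_width: 0.0853
grasp_force: 0.0
```

>>> {"fn": "move_arm", "kwargs": {
  "series": [
    [0, 0, 0, 0, -0.5],
    [0, 0, 0, 0, -0.5],
    [0, 0, 0, 0, -0.5],
    [0, 0, 0, 0, -0.5],
    [0, 0, 0, 0, -0.5]
  ]
}}

```text
t: 4.72
tool_pos: [0.46, 0.1696, 0.0291]
tcp_rot: [-3.141, -0.001, -0.003]
contact_force: [-0.5, -1.0, 8.8]
grip_width: 0.0258
grasp_force: 20.8
```

>>> {"fn": "move_arm", "kwargs": {
  "series": [
    [0, 0, 0, 0, -0.5],
    [0, 0, 0, 0, -0.5],
    [0, 0, -1, 0, -0.5],
    [0, 0, -2, 0, -0.5],
    [0, 0, -2, 0, -0.5]
  ]
}}

```text
t: 5.13
tool_pos: [0.4586, 0.1694, 0.0788]
tcp_rot: [3.141, 0.002, -0.002]
contact_force: [0.1, 0.1, -0.4]
grip_width: 0.0213
grasp_force: 0.0
```

```bash
python3 - <<'E'
from h import *
d=grab('wrist');s=grab('side')
b=cv2.resize(s['bgr'][110:230,230:430],(640,384),interpolation=2)[:, :]
cv2.imwrite('pics/g1.png',cv2.resize(np.vstack([d['bgr'][:,:],b]),(490,600)))
E
```

```text
(no output)
```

View pics/g1.png

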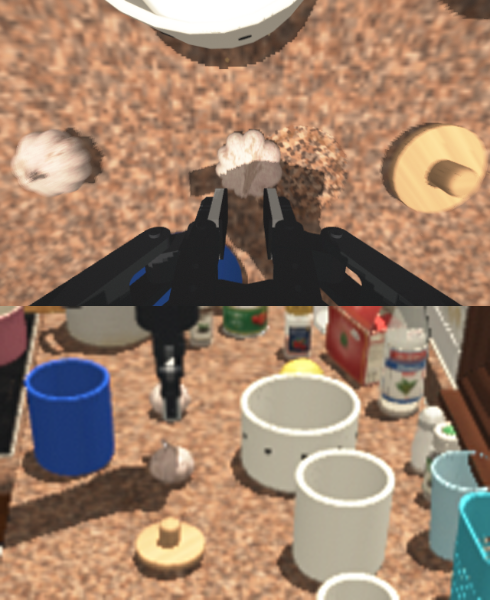

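The grasp slipped: the garlic (wrist pixel about (324,213)) still stands just ahead (+x) of the closing fingers. I measure it again from here and from a raised pose.

>>> {"fn": "move_arm", "kwargs": {
  "series": [
    [0, 0, -3, 0, 1],
    [0, 0, -3, 0, 1],
    [0, 0, -3, 0, 1],
    [0, 0, 0, 0, 1],
    [0, 0, 0, 0, 1]
  ]
}}

```text
t: 5.65
tool_pos: [0.46, 0.1699, 0.1695]
tcp_rot: [-3.14, -0.001, -0.006]
contact_force: [-0.0, 0.7, -0.8]
grip_width: 0.08
grasp_force: 0.0
```

```bash
cat >> fit.py <<'E'
def garlics(d,ymax=300):
    H,S,V=cv2.split(cv2.cvtColor(cv2.medianBlur(d['bgr'],5),cv2.COLOR_BGR2HSV));m=((S<92)&(V>60)).astype(np.uint8)
    m=cv2.morphologyEx(m,cv2.MORPH_OPEN,np.ones((7,7),np.uint8));m[ymax:]=0;o=[]
    for c in cv2.findContours(m,0,2)[0]:
        a=cv2.contourArea(c)
        if 600<a<9000:
            (x,y),r=cv2.minEnclosingCircle(c);M=cv2.moments(c);X=plane(d,(x,y),.028)[0]
            o.append((round(x),round(y),'r',round(r),'fill',round(a/(np.pi*r*r),2),X.round(4),plane(d,(M['m10']/a,M['m01']/a),.028)[0].round(4)))
    return o
E
python3 - <<'E'
from fit import *
d=grab('wrist','g2.png')
st=arm.read_state();print(np.round(st['tool_pos'],4),np.round(st['joint_positions'],3))
for g in garlics(d):print(g)
E
```

```text
[0.4589 0.1694 0.1681] [-0.324  0.434 -0.105  1.94   0.063  0.77  -2.034]
(442, 278, 'r', 29, 'fill', 0.25, array([0.3634, 0.0512, 0.028 ]), array([0.3623, 0.053 , 0.028 ]))
(198, 278, 'r', 29, 'fill', 0.25, array([0.3631, 0.2898, 0.028 ]), array([0.3618, 0.2884, 0.028 ]))
(324, 181, 'r', 33, 'fill', 0.81, array([0.4609, 0.1671, 0.028 ]), array([0.4597, 0.1672, 0.028 ]))
(140, 182, 'r', 35, 'fill', 0.83, array([0.4597, 0.3327, 0.028 ]), array([0.4608, 0.3321, 0.028 ]))
(556, 2, 'r', 59, 'fill', 0.16, array([ 0.6069, -0.015 ,  0.028 ]), array([ 0.6016, -0.0111,  0.028 ]))
```

View pics/g2.png

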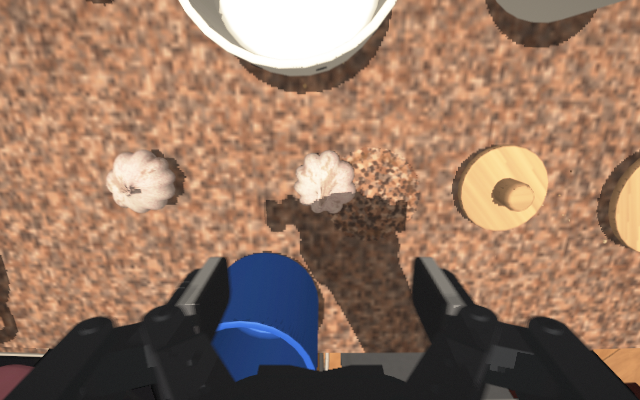

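The garlic stands at (0.461, 0.167), unmoved. The pads stand several mm higher when wide open, so they gripped above the equator and slid off. I grasp 10 mm lower.

>>> {"fn": "move_arm", "kwargs": {
  "series": [
    [0, -0.1, 4, 0, 1],
    [0, 0, 4, 0, 1],
    [0, 0, 4, 0, 1],
    [0, 0, 2, 0, 1],
    [0, 0, 1, 0, 1]
  ]
}}

```text
t: 6.12
tool_pos: [0.4556, 0.1691, 0.0137]
tcp_rot: [3.138, 0.002, -0.014]
contact_force: [-1.5, -0.0, 0.3]
grip_width: 0.0854
grasp_force: 0.0
```

>>> {"fn": "move_arm", "kwargs": {
  "series": [
    [0, 0, 0, 0, 1],
    [0, 0, 0, 0, 0.1],
    [0, 0, 0, 0, 0.1],
    [0, 0, 0, 0, 0.1],
    [0, 0, 0, 0, 0.1]
  ]
}}

```text
t: 6.53
tool_pos: [0.4602, 0.1709, 0.0194]
tcp_rot: [-3.14, -0.001, -0.004]
contact_force: [1.2, 0.1, -0.9]
grip_width: 0.0467
grasp_force: 0.0
```

>>> {"fn": "move_arm", "kwargs": {
  "series": [
    [0, 0, 0, 0, 0.1],
    [0, 0, 0, 0, 0.1],
    [0, 0, -1, 0, 0.1],
    [0, 0, -2, 0, 0.1],
    [0, 0, -2, 0, 0.1]
  ]
}}

```text
t: 6.95
tool_pos: [0.4587, 0.1703, 0.0688]
tcp_rot: [3.141, 0.001, -0.002]
contact_force: [0.1, -0.1, 0.5]
grip_width: 0.0472
grasp_force: 0.0
```

```bash
python3 - <<'E'
from fit import *
d=grab('wrist');s=grab('side')
for g in garlics(d):print(g)
b=cv2.resize(s['bgr'][130:200,270:350],(640,560),interpolation=2)
cv2.imwrite('pics/g3.png',cv2.resize(np.vstack([d['bgr'],b]),(400,600)))
E
```

```text
(324, 223, 'r', 52, 'fill', 0.78, array([0.4576, 0.1687, 0.028 ]), array([0.4592, 0.1677, 0.028 ]))
(58, 222, 'r', 57, 'fill', 0.78, array([0.4582, 0.3344, 0.028 ]), array([0.4607, 0.3341, 0.028 ]))
```

View pics/g3.png

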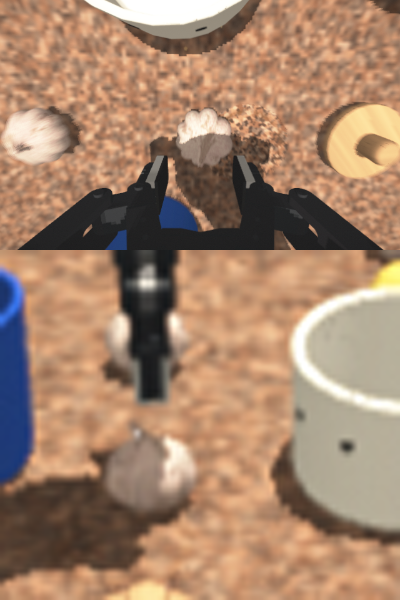

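The garlic is still in place, ahead of and below the open fingers. I check whether the reported tool pose matches the fingers in the side picture (tips at about side pixel (300,160)), and triangulate the garlic from side and wrist.

```bash
python3 - <<'E'
from fit import *
d=grab('wrist');s=grab('side')
st=arm.read_state();T=np.array(st['tool_pos']);print(T.round(4),np.round(st['tcp_rot'],4),st['grip_width'],np.round(st['contact_force'],2))
for dz in (0,-.017,-.012): print('side px of TCP+',dz,proj(s,T+[0,0,dz]).round(1), 'wrist',proj(d,T+[0,0,dz]).round(1))
H,S,V=cv2.split(cv2.cvtColor(s['bgr'],cv2.COLOR_BGR2HSV))
m=((V<70)).astype(np.uint8)[130:200,270:330]
print('dark lowest row near col 300:',[130+np.flatnonzero(m[:,c-270]).max() if m[:,c-270].any() else None for c in range(294,308,2)])
m=((S<110)&(V>70)).astype(np.uint8);m[:160]=0;m[190:]=0;m[:,:285]=0;m[:,315:]=0
m=cv2.morphologyEx(m,cv2.MORPH_OPEN,np.ones((3,3),np.uint8));c=max(cv2.findContours(m,0,2)[0],key=cv2.contourArea);print('garlic side bbox',cv2.boundingRect(c),cv2.minEnclosingCircle(c))
p=cv2.minEnclosingCircle(c)[0]
for uv in ((324,223),(324,219)): print(tri([(s,p),(d,uv)]))
X=np.array([.460,.167,0]);print('expected bottom/top px in side',proj(s,[X,X+[0,0,.028],X+[0,0,.059]]).round(1),'wrist',proj(d,[X,X+[0,0,.028],X+[0,0,.059]]).round(1))
E
```

```text
[0.4596 0.1706 0.0689] [-3.1409e+00 -1.1000e-03 -2.5000e-03] 0.0466940135800388 [-0.35  0.41 -0.64]
side px of TCP+ 0 [[298.9 160.6]] wrist [[323.3 251.9]]
side px of TCP+ -0.017 [[299.1 165.2]] wrist [[323.1 238.6]]
side px of TCP+ -0.012 [[299.  163.8]] wrist [[323.2 242.2]]
dark lowest row near col 300: [np.int64(142), np.int64(151), np.int64(160), np.int64(160), np.int64(152), np.int64(141), None]
garlic side bbox (290, 160, 21, 24) ((299.5, 171.5), 12.747649192810059)
(array([0.46001862, 0.16990631, 0.02854525]), np.float64(7.354683716957328e-05))
(array([0.46112087, 0.17017471, 0.02778834]), np.float64(0.0011273331794597447))
expected bottom/top px in side [[299.8 179.4]
 [299.5 172.1]
 [299.2 163.9]] wrist [[327.9 208.4]
 [328.7 222.6]
 [330.  243.1]]
```

The garlic is at (0.460, 0.170, 0.028), as assumed. In the side view, though, the fingertips sit about 30 mm higher than the stated TCP geometry implies. That explains both misses, so I go lower step by step, watching the contact force.

>>> {"fn": "move_arm", "kwargs": {
  "series": [
    [0, 0, 0, 0, 1],
    [0, 0, 0, 0, 1],
    [0, 0, 0, 0, 1],
    [0, 0, 2.5, 0, 1],
    [0, 0, 2.4, 0, 1]
  ]
}}

```text
t: 7.57
tool_pos: [0.4603, 0.171, 0.019]
tcp_rot: [-3.14, -0.001, -0.005]
contact_force: [0.7, 0.6, -0.5]
grip_width: 0.0854
grasp_force: 0.0
```

>>> {"fn": "move_arm", "kwargs": {
  "series": [
    [0, 0, 1, 0, 1],
    [0, 0, 0.5, 0, 1],
    [0, 0, 0.5, 0, 1],
    [0, 0, 0, 0, 1],
    [0, 0, 0, 0, 1]
  ]
}}

```text
t: 7.98
tool_pos: [0.4596, 0.1707, -0.0005]
tcp_rot: [-3.141, -0.001, -0.001]
contact_force: [-1.2, 0.3, -0.1]
grip_width: 0.0856
grasp_force: 0.0
```

```bash
python3 - <<'E'
from fit import *
d=grab('wrist');s=grab('side')
st=arm.read_state();print(np.round(st['tool_pos'],4),np.round(st['contact_force'],2),np.round(st['joint_positions'],3))
cv2.imwrite('pics/g4.png',np.hstack([cv2.resize(d['bgr'],(480,300)),cv2.resize(s['bgr'][135:195,268:332],(320,300),interpolation=2)]))
E
```

```text
[ 4.599e-01  1.708e-01 -1.000e-04] [ 0.75 -0.2  -0.46] [-0.36   0.721 -0.059  2.073  0.115  0.349 -2.083]
```

View pics/g4.png

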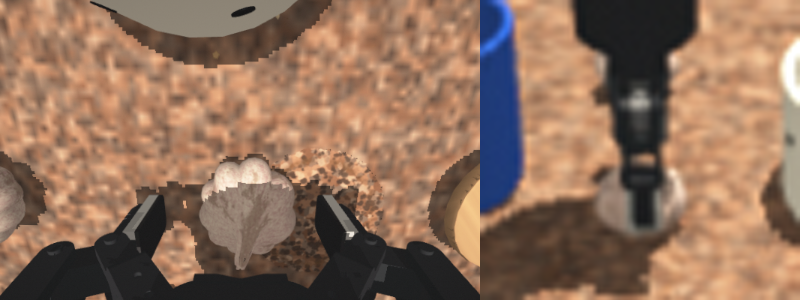

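The side panel shows the near fingertip now over the garlic's lower third, roughly 15–20 mm above the table. This is a good height to close.

>>> {"fn": "move_arm", "kwargs": {
  "series": [
    [0, 0, 0.2, 0, 0.1],
    [0, 0, 0, 0, 0.1],
    [0, 0, 0, 0, 0.1],
    [0, 0, 0, 0, 0.1],
    [0, 0, 0, 0, 0.1]
  ]
}}

```text
t: 8.5
tool_pos: [0.4594, 0.1706, -0.0024]
tcp_rot: [-3.141, -0.001, -0.001]
contact_force: [-1.2, -0.4, 4.9]
grip_width: 0.0503
grasp_force: 25.6
```

>>> {"fn": "move_arm", "kwargs": {
  "series": [
    [0, 0, 0, 0, 0.1],
    [0, 0, 0, 0, 0.1],
    [0, 0, -1, 0, 0.1],
    [0, 0, -2, 0, 0.1],
    [0, 0, -2, 0, 0.1]
  ]
}}

```text
t: 8.92
tool_pos: [0.4586, 0.1703, 0.0474]
tcp_rot: [3.141, 0.001, -0.003]
contact_force: [0.5, -0.5, -0.2]
grip_width: 0.0503
grasp_force: 26.3
```

Held (50 mm, 26 N). Now carry it to the far side (+x) of the large jar.

>>> {"fn": "move_arm", "kwargs": {
  "series": [
    [0, 0, -3.5, 0, 0.1],
    [0, 0, -3.5, 0, 0.1],
    [0, 0, -2.5, 0, 0.1],
    [3, -0.4, 0, 0, 0.1],
    [3.5, -0.4, 0, 0, 0.1]
  ]
}}

```text
t: 9.33
tool_pos: [0.5238, 0.1793, 0.1452]
tcp_rot: [-3.14, -0.004, -0.004]
contact_force: [0.5, -0.2, -0.2]
grip_width: 0.0504
grasp_force: 26.3
```

>>> {"fn": "move_arm", "kwargs": {
  "series": [
    [3.5, -0.4, 0, 0, 0.1],
    [3.5, -0.4, 0, 0, 0.1],
    [3.5, -0.4, 0, 0, 0.1],
    [3, 0, 0, 0, 0.1],
    [0, 0, 0, 0, 0.1]
  ]
}}

```text
t: 9.75
tool_pos: [0.6646, 0.189, 0.1414]
tcp_rot: [3.141, -0.004, 0.008]
contact_force: [0.6, -0.4, -0.1]
grip_width: 0.0504
grasp_force: 26.3
```

>>> {"fn": "move_arm", "kwargs": {
  "series": [
    [0, 0, 0, 0, 0.1],
    [0, 0, 3, 0, 0.1],
    [0, 0, 3, 0, 0.1],
    [0, 0, 2, 0, 0.1],
    [0, 0, 0, 0, 0.1]
  ]
}}

```text
t: 10.17
tool_pos: [0.6534, 0.1897, 0.0572]
tcp_rot: [3.138, 0.003, -0.019]
contact_force: [-1.1, 0.6, -2.2]
grip_width: 0.05
grasp_force: 26.3
```

>>> {"fn": "move_arm", "kwargs": {
  "series": [
    [0, 0, 0, 0, 0.1],
    [0, 0, 0, 0, 0.1],
    [0, 0, 1.5, 0, 0.1],
    [0, 0, 1, 0, 0.1],
    [0, 0, 0, 0, 0.1]
  ]
}}

```text
t: 10.58
tool_pos: [0.6582, 0.1905, 0.0364]
tcp_rot: [3.141, 0.002, -0.003]
contact_force: [0.9, -0.8, -1.7]
grip_width: 0.0504
grasp_force: 26.3
```

>>> {"fn": "move_arm", "kwargs": {
  "series": [
    [0, 0, 0, 0, 0.1],
    [0, 0, 0, 0, 0.4],
    [0, 0, 0, 0, 0.45],
    [0, 0, 0, 0, 0.45],
    [0, 0, 0, 0, 0.45]
  ]
}}

```text
t: 11.0
tool_pos: [0.6596, 0.1908, 0.0377]
tcp_rot: [-3.141, -0.001, -0.002]
contact_force: [0.4, 0.3, -0.2]
grip_width: 0.0616
grasp_force: 0.0
```

>>> {"fn": "move_arm", "kwargs": {
  "series": [
    [0, 0, -3, 0, 0.45],
    [0, 0, -4, 0, 0.45],
    [0, 0, -4, 0, 0.45],
    [0, 0, -3, 0, 0.5],
    [-4, 0, 0, 0, 1]
  ]
}}

```text
t: 11.42
tool_pos: [0.6316, 0.191, 0.1862]
tcp_rot: [-3.135, 0.007, -0.042]
contact_force: [1.6, 1.0, 1.0]
grip_width: 0.0742
grasp_force: 0.0
```

>>> {"fn": "move_arm", "kwargs": {
  "series": [
    [-4, -2.8, 0, 0, 1],
    [-4, -2.8, 0, 0, 1],
    [-4, -2.8, 0, 0, 1],
    [-4, -2.8, 0, 0, 1],
    [0, -3, 0, 0, 1]
  ]
}}

```text
t: 11.83
tool_pos: [0.4726, 0.3152, 0.1763]
tcp_rot: [3.137, 0.009, -0.017]
contact_force: [0.0, -0.1, -0.8]
grip_width: 0.0852
grasp_force: 0.0
```

```bash
python3 - <<'E'
from fit import *
d=grab('wrist','g5.png')
st=arm.read_state();print(st['t'],np.round(st['tool_pos'],4),np.round(st['joint_positions'],3))
for g in garlics(d):print(g)
E
```

```text
11.8833 [0.4759 0.3257 0.1774] [-0.559  0.544 -0.117  1.694  0.067  0.906 -2.258]
(295, 189, 'r', 36, 'fill', 0.82, array([0.4622, 0.3379, 0.028 ]), array([0.4623, 0.3378, 0.028 ]))
(46, 128, 'r', 50, 'fill', 0.47, array([0.5168, 0.5575, 0.028 ]), array([0.5152, 0.5567, 0.028 ]))
(10, 55, 'r', 22, 'fill', 0.59, array([0.5779, 0.576 , 0.028 ]), array([0.577, 0.574, 0.028]))
(26, 52, 'r', 38, 'fill', 0.2, array([0.5805, 0.5611, 0.028 ]), array([0.5759, 0.5526, 0.028 ]))
```

>>> {"fn": "move_arm", "kwargs": {
  "series": [
    [0, -0.2, 3, 0, 1],
    [0, 0, 4, 0, 1],
    [0, 0, 3, 0, 1],
    [0, 0, 2, 0, 1],
    [0, 0, 0, 0, 1]
  ]
}}

```text
t: 12.3
tool_pos: [0.4803, 0.3161, 0.0529]
tcp_rot: [3.136, 0.001, -0.011]
contact_force: [-1.2, -0.5, 0.7]
grip_width: 0.0856
grasp_force: 0.0
```

```bash
python3 - <<'E'
from fit import *
d=grab('wrist')
st=arm.read_state();print(st['t'],np.round(st['tool_pos'],4),np.round(st['contact_force'],2))
for g in garlics(d):print(g)
E
```

```text
12.35 [0.4818 0.3172 0.0554] [0.1  0.15 1.1 ]
(452, 277, 'r', 29, 'fill', 0.25, array([0.4504, 0.2377, 0.028 ]), array([0.4504, 0.2394, 0.028 ]))
(294, 254, 'r', 58, 'fill', 0.69, array([0.4657, 0.3316, 0.028 ]), array([0.464 , 0.3337, 0.028 ]))
```

>>> {"fn": "move_arm", "kwargs": {
  "series": [
    [-1.1, -0.9, 0, 0, 1],
    [-1, -0.9, 0, 0, 1],
    [0, 0, 0, 0, 1],
    [0, 0, 0, 0, 1],
    [0, 0, 0, 0, 1]
  ]
}}

```text
t: 12.77
tool_pos: [0.4625, 0.3363, 0.0582]
tcp_rot: [-3.141, -0.002, -0.003]
contact_force: [-0.1, -0.2, -0.4]
grip_width: 0.0854
grasp_force: 0.0
```

```bash
python3 - <<'E'
from fit import *
d=grab('wrist');s=grab('side')
st=arm.read_state();print(st['t'],np.round(st['tool_pos'],4),np.round(st['contact_force'],2))
for g in garlics(d):print(g); 
# triangulate wrist circle centre with side view
H,S,V=cv2.split(cv2.cvtColor(s['bgr'],cv2.COLOR_BGR2HSV));m=((S<110)&(V>70)).astype(np.uint8);q=np.zeros_like(m);q[138:165,285:315]=m[138:165,285:315]
c=max(cv2.findContours(q,0,2)[0],key=cv2.contourArea);print(cv2.boundingRect(c))
E
```

```text
12.8667 [0.4626 0.3356 0.0577] [0.22 0.09 0.27]
(20, 283, 'r', 25, 'fill', 0.37, array([0.4244, 0.5271, 0.028 ]), array([0.4215, 0.5318, 0.028 ]))
(326, 227, 'r', 53, 'fill', 0.82, array([0.4631, 0.334 , 0.028 ]), array([0.4617, 0.3346, 0.028 ]))
(10, 142, 'r', 31, 'fill', 0.23, array([0.5127, 0.509 , 0.028 ]), array([0.5099, 0.5111, 0.028 ]))
(285, 138, 30, 27)
```

>>> {"fn": "move_arm", "kwargs": {
  "series": [
    [0, 0, 2.5, 0, 1],
    [0, 0, 2.5, 0, 1],
    [0, 0, 1.1, 0, 1],
    [0, 0, 0, 0, 1],
    [0, 0, 0, 0, 1]
  ]
}}

```text
t: 13.28
tool_pos: [0.4618, 0.3357, -0.0041]
tcp_rot: [3.141, 0.0, -0.001]
contact_force: [-0.2, 0.4, 0.1]
grip_width: 0.0855
grasp_force: 0.0
```

>>> {"fn": "move_arm", "kwargs": {
  "series": [
    [0, 0, 0, 0, 0.1],
    [0, 0, 0, 0, 0.1],
    [0, 0, 0, 0, 0.1],
    [0, 0, 0, 0, 0.1],
    [0, 0, 0, 0, 0.1]
  ]
}}

```text
t: 13.7
tool_pos: [0.4625, 0.3365, -0.0022]
tcp_rot: [-3.14, -0.001, -0.003]
contact_force: [0.3, -1.4, 5.3]
grip_width: 0.0557
grasp_force: 25.9
```

>>> {"fn": "move_arm", "kwargs": {
  "series": [
    [0, 0, 0, 0, 0.1],
    [0, 0, -2, 0, 0.1],
    [0, 0, -4, 0, 0.1],
    [0, 0, -4, 0, 0.1],
    [0, 0, -4, 0, 0.1]
  ]
}}

```text
t: 14.12
tool_pos: [0.4612, 0.3359, 0.138]
tcp_rot: [3.142, 0.002, -0.0]
contact_force: [1.1, 0.4, -0.1]
grip_width: 0.0551
grasp_force: 26.9
```

>>> {"fn": "move_arm", "kwargs": {
  "series": [
    [0, 0, 0, 0, 0.1],
    [0, 0, 0, 0, 0.1],
    [0, 0, 0, 0, 0.1],
    [0, 0, 0, 0, 0.1],
    [0, 0, 0, 0, 0.1]
  ]
}}

```text
t: 14.53
tool_pos: [0.4606, 0.3353, 0.1344]
tcp_rot: [3.139, 0.001, -0.005]
contact_force: [-0.3, 0.4, -0.3]
grip_width: 0.0557
grasp_force: 26.9
```

>>> {"fn": "move_arm", "kwargs": {
  "series": [
    [2.2, 2.4, -1, 0, 0.1],
    [2.2, 2.4, 0, 0, 0.1],
    [2.2, 2.4, 0, 0, 0.1],
    [2.2, 2.4, 0, 0, 0.1],
    [2.2, 2.4, 0, 0, 0.1]
  ]
}}

```text
t: 14.95
tool_pos: [0.5718, 0.2146, 0.1445]
tcp_rot: [3.141, 0.002, -0.004]
contact_force: [0.4, 0.5, -1.1]
grip_width: 0.0558
grasp_force: 26.9
```

>>> {"fn": "move_arm", "kwargs": {
  "series": [
    [2.1, 2.5, 0, 0, 0.1],
    [0, 0, 0, 0, 0.1],
    [0, 0, 0, 0, 0.1],
    [0, 0, 0, 0, 0.1],
    [0, 0, 0, 0, 0.1]
  ]
}}

```text
t: 15.37
tool_pos: [0.5912, 0.1931, 0.1452]
tcp_rot: [-3.141, -0.006, 0.004]
contact_force: [0.3, 0.5, -0.0]
grip_width: 0.0558
grasp_force: 26.9
```

```bash
python3 - <<'E'
from fit import *
d=grab('wrist','g6.png')
st=arm.read_state();print(st['t'],np.round(st['tool_pos'],4),np.round(st['contact_force'],2))
E
```

```text
15.4167 [0.5913 0.1932 0.1455] [-0.13 -0.08 -1.14]
```

View pics/g6.png

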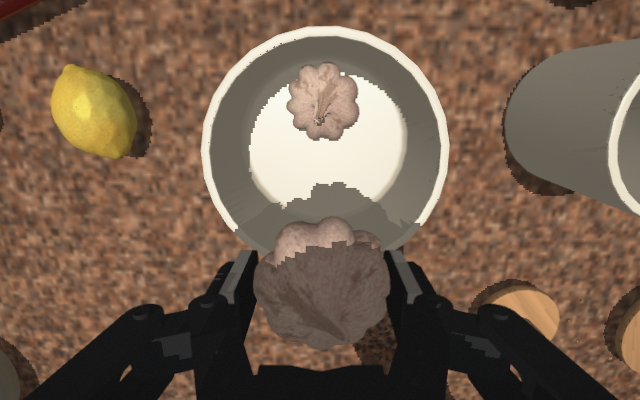

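Garlic one stands upright at the far side of the jar (pixel (323,102)), and there is room on the near side. I lower garlic two.

>>> {"fn": "move_arm", "kwargs": {
  "series": [
    [0, 0.2, 3, 0, 0.1],
    [0, 0, 3, 0, 0.1],
    [0, 0, 2, 0, 0.1],
    [0, 0, 0, 0, 0.1],
    [0, 0, 0, 0, 0.1]
  ]
}}

```text
t: 15.83
tool_pos: [0.5916, 0.1903, 0.0655]
tcp_rot: [3.141, 0.005, -0.004]
contact_force: [0.1, 0.3, 0.2]
grip_width: 0.0555
grasp_force: 26.9
```

>>> {"fn": "move_arm", "kwargs": {
  "series": [
    [0, 0, 1.5, 0, 0.1],
    [0, 0, 1.2, 0, 0.1],
    [0, 0, 0, 0, 0.1],
    [0, 0, 0, 0, 0.1],
    [0, 0, 0, 0, 0.1]
  ]
}}

```text
t: 16.25
tool_pos: [0.5932, 0.1896, 0.04]
tcp_rot: [-3.141, -0.002, -0.002]
contact_force: [-0.7, -0.2, -0.0]
grip_width: 0.0555
grasp_force: 26.9
```

>>> {"fn": "move_arm", "kwargs": {
  "series": [
    [0, 0, 0, 0, 0.4],
    [0, 0, 0, 0, 0.5],
    [0, 0, 0, 0, 0.5],
    [0, 0, 0, 0, 0.5],
    [0, 0, -2, 0, 0.5]
  ]
}}

```text
t: 16.67
tool_pos: [0.5898, 0.1881, 0.0559]
tcp_rot: [3.139, 0.002, -0.012]
contact_force: [-0.4, 0.6, -1.0]
grip_width: 0.0641
grasp_force: 0.0
```

>>> {"fn": "move_arm", "kwargs": {
  "series": [
    [0, 0, -4, 0, 0.5],
    [0, 0, -4, 0, 0.5],
    [0, 0, -4, 0, 0.5],
    [0, 0, -3, 0, 1],
    [0, 0, 0, 0, 1]
  ]
}}

```text
t: 17.08
tool_pos: [0.597, 0.1908, 0.2174]
tcp_rot: [-3.136, -0.001, -0.024]
contact_force: [1.2, 0.5, -0.0]
grip_width: 0.0847
grasp_force: 0.0
```

```bash
python3 - <<'E'
from fit import *
d=grab('wrist','g7.png')
st=arm.read_state();print(st['t'],np.round(st['tool_pos'],4),np.round(st['contact_force'],2))
q,e,k=ringfit(d,radial(rim,d,tuple(proj(d,[.626,.19,.095])[0]),60,130,'out'),.095);print(q.round(4),e,k)
for g in garlics(d):print(g)
E
```

```text
17.1333 [0.5951 0.1901 0.2138] [ 0.1   0.48 -0.45]
[0.6258 0.1909 0.0745] 0.0004032606399520883 1.0
(16, 245, 'r', 27, 'fill', 0.58, array([0.514 , 0.5357, 0.028 ]), array([0.5185, 0.5336, 0.028 ]))
```

>>> {"fn": "move_arm", "kwargs": {
  "series": [
    [-2.6, 3.2, 0, 0, 1],
    [-2.6, 3.2, 0, 0, 1],
    [-2.6, 3.2, 0, 0, 1],
    [-2.6, 3.2, 0, 0, 1],
    [-2.6, 3.2, 0, 0, 1]
  ]
}}

```text
t: 17.55
tool_pos: [0.4604, 0.0276, 0.2079]
tcp_rot: [3.141, 0.002, -0.004]
contact_force: [0.9, -1.1, 0.1]
grip_width: 0.0855
grasp_force: 0.0
```

>>> {"fn": "move_arm", "kwargs": {
  "series": [
    [0, 4, 0, 0, 1],
    [0, 4, 0, 0, 1],
    [0, 4, 0, 0, 1],
    [0, 2, 0, 0, 1],
    [0, 0, 0, 0, 1]
  ]
}}

```text
t: 17.97
tool_pos: [0.4613, -0.1175, 0.208]
tcp_rot: [3.138, -0.016, -0.004]
contact_force: [-0.1, 0.3, 0.5]
grip_width: 0.0853
grasp_force: 0.0
```

>>> {"fn": "move_arm", "kwargs": {
  "series": [
    [0, 0, 0, 0, 1],
    [0, 0, 0, 0, 1],
    [0, 0, 0, 0, 1],
    [0, 0, 0, 0, 1],
    [0, 0, 0, 0, 1]
  ]
}}

```text
t: 18.38
tool_pos: [0.463, -0.1095, 0.209]
tcp_rot: [-3.141, -0.006, 0.0]
contact_force: [-0.2, 0.8, 0.6]
grip_width: 0.0854
grasp_force: 0.0
```

```bash
cat >> fit.py <<'E'
def lidfit(d,xy,R,z=.024):
    """flange circle: wood = smooth, high value; seek outermost strong brightness drop along rays"""
    g=cv2.bilateralFilter(d['bgr'],7,50,5); H,S,V=cv2.split(cv2.cvtColor(g,cv2.COLOR_BGR2HSV)); out=[]
    for a in np.linspace(0,2*np.pi,180,endpoint=False):
        r=np.linspace(R*.8,R*1.15,60); P=np.c_[xy[0]+r*np.cos(a),xy[1]+r*np.sin(a),np.full(60,z)]
        p=proj(d,P)
        if p[:,1].max()>262 or p.min()<3 or p[:,0].max()>636: continue
        v=cv2.remap(V,p[:,:1].astype(np.float32),p[:,1:].astype(np.float32),1).ravel().astype(float)
        if np.median(v[:15])<150: continue
        gr=cv2.GaussianBlur(v[None],(1,9),0).ravel() if False else np.convolve(v,np.ones(5)/5,'valid')
        dv=gr[6:]-gr[:-6]; j=np.argmin(dv)
        if dv[j]<-35: out.append(p[j+5])
    return (ringfit(d,np.array(out),z),len(out)) if len(out)>25 else None
E
python3 - <<'E'
from fit import *
import pickle
d=grab('wrist','l1.png');pickle.dump(d,open('l1.pkl','wb'))
st=arm.read_state();print(st['t'],np.round(st['tool_pos'],4),np.round(st['joint_positions'],3))
w2=pickle.load(open('w2.pkl','rb'))
for n,xy,R in (('S',(.457,.003),.041),('M',(.445,-.163),.055),('L',(.450,-.327),.077)):
    print(n,lidfit(d,xy,R),lidfit(w2,xy,R))
E
```

```text
18.4333 [ 0.463  -0.1098  0.209 ] [ 0.242  0.36  -0.075  1.92   0.034  0.863 -1.418]
S ((array([0.45247769, 0.00143374, 0.04026196]), 0.00022391050315286027, np.float64(1.0)), 159) ((array([0.45288545, 0.00136424, 0.04001507]), 0.00020443188137862406, np.float64(1.0)), 104)
M ((array([ 0.44012226, -0.1636053 ,  0.05413908]), 0.00022710607885966793, np.float64(1.0)), 108) ((array([ 0.44162475, -0.16484965,  0.05243983]), 0.0006354661343535408, np.float64(1.0)), 62)
L ((array([ 0.44955232, -0.33360035,  0.07614715]), 0.00030435726395110755, np.float64(0.9940119760479041)), 167) ((array([ 0.4495579 , -0.33347797,  0.07617807]), 0.00030076205978822915, np.float64(1.0)), 101)
```

The lids agree in two views to under 1 mm: S (0.4525, 0.0014), M (0.440, -0.1637), L (0.4495, -0.3335). I take the large lid first.

>>> {"fn": "move_arm", "kwargs": {
  "series": [
    [-0.3, 3.8, 0, 0, 1],
    [-0.3, 3.8, 0, 0, 1],
    [-0.3, 3.8, 0, 0, 1],
    [-0.3, 3.8, 0, 0, 1],
    [-0.2, 3.8, 0, 0, 1]
  ],
  "force": 60
}}

```text
t: 18.85
tool_pos: [0.4489, -0.3022, 0.2092]
tcp_rot: [-3.142, -0.003, -0.0]
contact_force: [1.8, 0.7, -0.2]
grip_width: 0.0851
grasp_force: 0.0
```

>>> {"fn": "move_arm", "kwargs": {
  "series": [
    [0, 3.4, 0, 0, 1],
    [0, 0, 3, 0, 1],
    [0, 0, 3, 0, 1],
    [0, 0, 3, 0, 1],
    [0, 0, 0, 0, 1]
  ]
}}

```text
t: 19.27
tool_pos: [0.4456, -0.332, 0.1136]
tcp_rot: [-3.134, -0.002, 0.016]
contact_force: [-1.1, 0.2, -0.0]
grip_width: 0.0851
grasp_force: 0.0
```

>>> {"fn": "move_arm", "kwargs": {
  "series": [
    [0, 0, 0, 0, 1],
    [0, 0, 0, 0, 1],
    [0, 0, 0, 0, 1],
    [0, 0, 0, 0, 1],
    [0, 0, 0, 0, 1]
  ]
}}

```text
t: 19.68
tool_pos: [0.45, -0.3354, 0.1206]
tcp_rot: [3.14, 0.002, 0.004]
contact_force: [0.9, -0.1, 0.9]
grip_width: 0.0853
grasp_force: 0.0
```

```bash
python3 - <<'E'
from fit import *
d=grab('wrist')
st=arm.read_state();print(st['t'],np.round(st['tool_pos'],4),np.round(st['joint_positions'],3))
print(lidfit(d,(.4495,-.3335),.077))
E
```

```text
19.7333 [ 0.4498 -0.3353  0.1203] [ 0.62   0.591 -0.028  1.802  0.023  0.746 -0.991]
((array([ 0.4494636 , -0.33410822,  0.07597138]), 0.0002503525698639143, np.float64(0.98989898989899)), 99)
```

>>> {"fn": "move_arm", "kwargs": {
  "series": [
    [0, -0.1, 3, 0, 1],
    [0, 0, 3, 0, 1],
    [0, 0, 2.5, 0, 1],
    [0, 0, 1.5, 0, 1],
    [0, 0, 0, 0, 1]
  ]
}}

```text
t: 20.15
tool_pos: [0.4472, -0.3325, 0.0163]
tcp_rot: [-3.138, -0.002, 0.008]
contact_force: [-0.2, -0.1, 0.0]
grip_width: 0.0854
grasp_force: 0.0
```

>>> {"fn": "move_arm", "kwargs": {
  "series": [
    [0, 0, 0.5, 0, 1],
    [0, 0, 0, 0, 1],
    [0, 0, 0, 0, -0.6],
    [0, 0, 0, 0, -0.6],
    [0, 0, 0, 0, -0.6]
  ]
}}

```text
t: 20.57
tool_pos: [0.4498, -0.3344, 0.0151]
tcp_rot: [3.14, 0.001, 0.003]
contact_force: [0.0, -0.7, -0.3]
grip_width: 0.0516
grasp_force: 0.0
```

>>> {"fn": "move_arm", "kwargs": {
  "series": [
    [0, 0, 0, 0, -0.6],
    [0, 0, 0, 0, -0.6],
    [0, 0, 0, 0, -0.6],
    [0, 0, 0, 0, -0.6],
    [0, 0, 0, 0, -0.6]
  ]
}}

```text
t: 20.98
tool_pos: [0.4495, -0.3343, 0.015]
tcp_rot: [3.141, 0.001, 0.002]
contact_force: [-1.2, 0.4, 5.3]
grip_width: 0.0292
grasp_force: 59.2
```

>>> {"fn": "move_arm", "kwargs": {
  "series": [
    [0, 0, -0.5, 0, -0.6],
    [0, 0, -1, 0, -0.6],
    [0, 0, -1.5, 0, -0.6],
    [0, 0, -2, 0, -0.6],
    [0, 0, 0, 0, -0.6]
  ]
}}

```text
t: 21.4
tool_pos: [0.4512, -0.3354, 0.0676]
tcp_rot: [3.138, 0.001, 0.009]
contact_force: [0.7, -0.3, -1.0]
grip_width: 0.0293
grasp_force: 59.5
```

```bash
python3 - <<'E'
from fit import *
d=grab('wrist','l2.png')
st=arm.read_state();print(st['t'],np.round(st['tool_pos'],4),np.round(st['contact_force'],2),np.round(st['wrist_torque'],3),st['grip_width'],st['grasp_force'])
for z in (.024,.074): print(z,lidfit(d,(.4495,-.3335),.077,z))
E
```

```text
21.45 [ 0.4505 -0.3349  0.0661] [ 0.41 -0.22 -2.12] [-0.006  0.029  0.021] 0.028849281036643627 59.50428245065268
0.024 ((array([ 0.42551805, -0.33461371,  0.1025055 ]), 0.00033870714130623575, np.float64(0.9824561403508771)), 57)
0.074 ((array([ 0.44990675, -0.33442323,  0.07735299]), 0.00043461414033882763, np.float64(0.989010989010989)), 91)
```

View pics/l2.png

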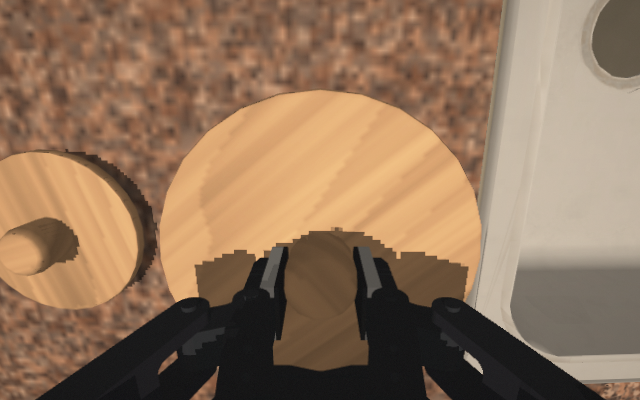

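The large lid hangs level in the fingers, its centre within 1 mm of the TCP (fitted flange at z 0.074 has r 77.3 mm). Carry it over the large jar.

>>> {"fn": "move_arm", "kwargs": {
  "series": [
    [0, 0, -3, 0, -0.6],
    [0, 0, -4, 0, -0.6],
    [0, 0, -4, 0, -0.6],
    [1, -2, 0, 0, -0.6],
    [1, -3, 0, 0, -0.6]
  ]
}}

```text
t: 21.87
tool_pos: [0.4692, -0.2885, 0.1763]
tcp_rot: [3.136, -0.011, 0.007]
contact_force: [1.5, 0.1, -1.7]
grip_width: 0.0296
grasp_force: 59.8
```

>>> {"fn": "move_arm", "kwargs": {
  "series": [
    [1.3, -3.8, 0, 0, -0.6],
    [1.3, -3.8, 0, 0, -0.6],
    [1.3, -3.8, 0, 0, -0.6],
    [1.3, -3.8, 0, 0, -0.6],
    [1.3, -3.8, 0, 0, -0.6]
  ]
}}

```text
t: 22.28
tool_pos: [0.5334, -0.0919, 0.1731]
tcp_rot: [-3.141, -0.001, 0.003]
contact_force: [0.5, 0.6, -1.0]
grip_width: 0.0294
grasp_force: 59.8
```

>>> {"fn": "move_arm", "kwargs": {
  "series": [
    [1.3, -3.8, 0, 0, -0.6],
    [1.3, -3.8, 0, 0, -0.6],
    [1.3, -3.8, 0, 0, -0.6],
    [1.3, -3.8, 0, 0, -0.6],
    [1.3, -3.8, 0, 0, -0.6]
  ]
}}

```text
t: 22.7
tool_pos: [0.5982, 0.098, 0.1729]
tcp_rot: [3.141, 0.002, -0.004]
contact_force: [2.1, 0.0, -1.4]
grip_width: 0.0292
grasp_force: 59.8
```

>>> {"fn": "move_arm", "kwargs": {
  "series": [
    [1.3, -3.8, 0, 0, -0.6],
    [1.3, -3.8, 0, 0, -0.6],
    [0, -1.9, 0, 0, -0.6],
    [0, 0, 0, 0, -0.6],
    [0, 0, 0, 0, -0.6]
  ]
}}

```text
t: 23.12
tool_pos: [0.6232, 0.1933, 0.1723]
tcp_rot: [3.141, 0.008, -0.005]
contact_force: [0.3, -1.0, -0.9]
grip_width: 0.0293
grasp_force: 59.9
```

>>> {"fn": "move_arm", "kwargs": {
  "series": [
    [0, 0, 0, 0, -0.6],
    [0, 0, 0, 0, -0.6],
    [0, 0, 0, 0, -0.6],
    [0, 0, 0, 0, -0.6],
    [0, 0, 0, 0, -0.6]
  ]
}}

```text
t: 23.53
tool_pos: [0.6248, 0.1902, 0.1742]
tcp_rot: [3.141, -0.001, 0.0]
contact_force: [0.1, -0.2, -1.4]
grip_width: 0.0294
grasp_force: 59.9
```

```bash
python3 - <<'E'
from fit import *
d=grab('wrist','l3.png')
st=arm.read_state();T=np.array(st['tool_pos']);print(st['t'],T.round(4),np.round(st['tcp_rot'],4),np.round(st['contact_force'],2),st['grip_width'],st['grasp_force'])
z=T[2]-.015+.024; print(lidfit(d,T[:2],.077,z))
E
```

```text
23.5833 [0.6248 0.1905 0.1742] [-3.1416e+00  4.0000e-04 -4.0000e-04] [ 0.49  0.58 -1.42] 0.029549966535694763 59.857348870136775
((array([0.62489508, 0.19103579, 0.07595557]), 0.00026499855064241894, np.float64(0.9010989010989011)), 91)
```

>>> {"fn": "move_arm", "kwargs": {
  "series": [
    [0.1, 0, 1.5, 0, -0.6],
    [0, 0, 2, 0, -0.6],
    [0, 0, 1, 0, -0.6],
    [0, 0, 0, 0, -0.6],
    [0, 0, 0, 0, -0.6]
  ]
}}

```text
t: 24.0
tool_pos: [0.6254, 0.1911, 0.1287]
tcp_rot: [3.141, 0.001, -0.002]
contact_force: [-0.5, 0.4, -1.1]
grip_width: 0.0295
grasp_force: 59.8
```

>>> {"fn": "move_arm", "kwargs": {
  "series": [
    [0, 0, 0, 0, -0.6],
    [0, 0, 0.8, 0, -0.6],
    [0, 0, 0.8, 0, -0.6],
    [0, 0, 0.7, 0, -0.6],
    [0, 0, 0, 0, -0.6]
  ]
}}

```text
t: 24.42
tool_pos: [0.6242, 0.1908, 0.1039]
tcp_rot: [3.14, 0.001, -0.006]
contact_force: [-0.4, -0.4, -2.2]
grip_width: 0.0293
grasp_force: 59.8
```

>>> {"fn": "move_arm", "kwargs": {
  "series": [
    [0, 0, 0.5, 0, -0.6],
    [0, 0, 0.3, 0, -0.6],
    [0, 0, 0, 0, -0.6],
    [0, 0, 0, 0, -0.6],
    [0, 0, 0, 0, -0.6]
  ]
}}

```text
t: 24.83
tool_pos: [0.6259, 0.1913, 0.0983]
tcp_rot: [-3.141, -0.001, -0.001]
contact_force: [-0.3, -0.1, -1.7]
grip_width: 0.0296
grasp_force: 59.8
```

No contact so far, as expected with 2 mm to go. Lower a little more, then release and lift.

>>> {"fn": "move_arm", "kwargs": {
  "series": [
    [0, 0, 0.2, 0, -0.6],
    [0, 0, 0, 0, -0.6],
    [0, 0, 0, 0, -0.6],
    [0, 0, 0, 0, 0],
    [0, 0, 0, 0, 0.3]
  ]
}}

```text
t: 25.25
tool_pos: [0.6259, 0.1913, 0.0964]
tcp_rot: [-3.141, -0.001, -0.001]
contact_force: [0.3, -0.7, -0.1]
grip_width: 0.0525
grasp_force: 0.0
```

>>> {"fn": "move_arm", "kwargs": {
  "series": [
    [0, 0, 0, 0, 0.5],
    [0, 0, 0, 0, 0.5],
    [0, 0, -1, 0, 0.6],
    [0, 0, -3, 0, 1],
    [0, 0, -4, 0, 1]
  ]
}}

```text
t: 25.67
tool_pos: [0.6233, 0.1905, 0.1741]
tcp_rot: [3.139, 0.001, -0.012]
contact_force: [1.5, 1.2, -0.2]
grip_width: 0.0851
grasp_force: 0.0
```

>>> {"fn": "move_arm", "kwargs": {
  "series": [
    [0, 0, -2, 0, 1],
    [0, 0, 0, 0, 1],
    [0, 0, 0, 0, 1],
    [0, 0, 0, 0, 1],
    [0, 0, 0, 0, 1]
  ]
}}

```text
t: 26.08
tool_pos: [0.6246, 0.1909, 0.1947]
tcp_rot: [3.141, 0.002, -0.005]
contact_force: [0.7, 0.8, -1.1]
grip_width: 0.0856
grasp_force: 0.0
```

```bash
python3 - <<'E'
from fit import *
d=grab('wrist','l4.png')
st=arm.read_state();T=np.array(st['tool_pos']);print(st['t'],T.round(4),np.round(st['contact_force'],2))
for z in (.105,.110):
    r=lidfit(d,(.626,.191),.077,z);print(r)
E
```

```text
26.1333 [0.6247 0.1909 0.1945] [-0.24  0.58 -0.52]
((array([0.62598426, 0.19203748, 0.07586343]), 0.0002650013745532742, np.float64(1.0)), 101)
((array([0.62743216, 0.19206732, 0.07433453]), 0.0003486052749855528, np.float64(0.9805825242718447)), 103)
```

The large lid is seated (0.626, 0.192; rim-height fit). Now the medium lid.

>>> {"fn": "move_arm", "kwargs": {
  "series": [
    [-1.9, 3.6, 0, 0, 1],
    [-1.9, 3.6, 0, 0, 1],
    [-1.9, 3.6, 0, 0, 1],
    [-1.9, 3.6, 0, 0, 1],
    [-1.9, 3.6, 0, 0, 1]
  ]
}}

```text
t: 26.55
tool_pos: [0.5291, 0.0096, 0.195]
tcp_rot: [3.141, 0.002, -0.003]
contact_force: [0.9, -1.0, 0.3]
grip_width: 0.0858
grasp_force: 0.0
```

>>> {"fn": "move_arm", "kwargs": {
  "series": [
    [-1.9, 3.6, 0, 0, 1],
    [-1.9, 3.6, 0, 0, 1],
    [-1.9, 3.6, 0, 0, 1],
    [-1.8, 3.6, 0, 0, 1],
    [-1.5, 3.1, 0, 0, 1]
  ]
}}

```text
t: 26.97
tool_pos: [0.4385, -0.1663, 0.1953]
tcp_rot: [3.142, -0.002, -0.004]
contact_force: [1.6, -1.3, -0.4]
grip_width: 0.0853
grasp_force: 0.0
```

>>> {"fn": "move_arm", "kwargs": {
  "series": [
    [0, 0, 3, 0, 1],
    [0, 0, 2.5, 0, 1],
    [0, 0, 2, 0, 1],
    [0, 0, 0, 0, 1],
    [0, 0, 0, 0, 1]
  ]
}}

```text
t: 27.38
tool_pos: [0.44, -0.1636, 0.12]
tcp_rot: [-3.14, -0.001, 0.006]
contact_force: [0.4, -0.4, 0.2]
grip_width: 0.0857
grasp_force: 0.0
```

>>> {"fn": "move_arm", "kwargs": {
  "series": [
    [0, 0, 0, 0, 1],
    [0, 0, 0, 0, 1],
    [0, 0, 0, 0, 1],
    [0, 0, 0, 0, 1],
    [0, 0, 0, 0, 1]
  ]
}}

```text
t: 27.8
tool_pos: [0.4414, -0.164, 0.1217]
tcp_rot: [3.141, 0.002, 0.002]
contact_force: [-0.5, 0.2, 0.6]
grip_width: 0.0858
grasp_force: 0.0
```

```bash
python3 - <<'E'
from fit import *
d=grab('wrist')
st=arm.read_state();T=np.array(st['tool_pos']);print(st['t'],T.round(4),np.round(st['joint_positions'],3))
r=lidfit(d,(.440,-.1637),.055);print(r); print(lidfit(d,r[0][0][:2] if r else (.442,-.164),.055))
E
```

```text
27.85 [ 0.4413 -0.1639  0.1215] [ 0.318  0.479 -0.013  2.042  0.01   0.619 -1.271]
((array([ 0.44035957, -0.1636331 ,  0.05391945]), 0.0003887931370882945, np.float64(0.9811320754716981)), 106)
((array([ 0.44032776, -0.16365357,  0.05393354]), 0.00023136851783827223, np.float64(0.9716981132075472)), 106)
```

>>> {"fn": "move_arm", "kwargs": {
  "series": [
    [-0.1, 0, 3, 0, 1],
    [0, 0, 3, 0, 1],
    [0, 0, 2.5, 0, 1],
    [0, 0, 1.6, 0, 1],
    [0, 0, 0, 0, 1]
  ]
}}

```text
t: 28.27
tool_pos: [0.4381, -0.1631, 0.0175]
tcp_rot: [-3.14, -0.002, 0.009]
contact_force: [-0.1, -0.4, 0.6]
grip_width: 0.0856
grasp_force: 0.0
```

>>> {"fn": "move_arm", "kwargs": {
  "series": [
    [0, 0, 0.6, 0, 1],
    [0, 0, 0, 0, 1],
    [0, 0, 0, 0, -0.6],
    [0, 0, 0, 0, -0.6],
    [0, 0, 0, 0, -0.6]
  ]
}}

```text
t: 28.68
tool_pos: [0.4407, -0.1641, 0.0149]
tcp_rot: [3.141, 0.001, 0.003]
contact_force: [-0.0, 0.9, 0.5]
grip_width: 0.0515
grasp_force: 0.0
```

>>> {"fn": "move_arm", "kwargs": {
  "series": [
    [0, 0, 0, 0, -0.6],
    [0, 0, 0, 0, -0.6],
    [0, 0, 0, 0, -0.6],
    [0, 0, 0, 0, -0.6],
    [0, 0, 0, 0, -0.6]
  ]
}}

```text
t: 29.1
tool_pos: [0.4404, -0.1641, 0.0149]
tcp_rot: [3.141, 0.001, 0.002]
contact_force: [-0.6, 0.3, 6.2]
grip_width: 0.0276
grasp_force: 58.7
```

>>> {"fn": "move_arm", "kwargs": {
  "series": [
    [0, 0, -0.5, 0, -0.6],
    [0, 0, -1, 0, -0.6],
    [0, 0, -1.5, 0, -0.6],
    [0, 0, -2, 0, -0.6],
    [0, 0, 0, 0, -0.6]
  ]
}}

```text
t: 29.52
tool_pos: [0.442, -0.1646, 0.0673]
tcp_rot: [3.14, 0.001, 0.01]
contact_force: [0.2, -0.4, -0.4]
grip_width: 0.0274
grasp_force: 59.2
```

```bash
python3 - <<'E'
from fit import *
d=grab('wrist')
st=arm.read_state();T=np.array(st['tool_pos']);print(st['t'],T.round(4),np.round(st['contact_force'],2),st['grip_width'],st['grasp_force'])
print(lidfit(d,T[:2],.055,T[2]+.009))
E
```

```text
29.5667 [ 0.4414 -0.1644  0.066 ] [-0.54 -0.37 -0.7 ] 0.027460503879175063 59.22268993570469
((array([ 0.44116279, -0.16384841,  0.05451136]), 0.00014464103711490957, np.float64(1.0)), 88)
```

>>> {"fn": "move_arm", "kwargs": {
  "series": [
    [0, 0, -3, 0, -0.6],
    [0, 0, -3.5, 0, -0.6],
    [0, 0, -3.5, 0, -0.6],
    [0, 0, -3, 0, -0.6],
    [2, -1.5, 0, 0, -0.6]
  ]
}}

```text
t: 29.98
tool_pos: [0.4594, -0.1538, 0.1992]
tcp_rot: [3.136, -0.012, 0.01]
contact_force: [1.1, -0.8, -1.2]
grip_width: 0.0274
grasp_force: 59.5
```

>>> {"fn": "move_arm", "kwargs": {
  "series": [
    [3, -2.2, 0, 0, -0.6],
    [3, -2.2, 0, 0, -0.6],
    [3, -2.2, 0, 0, -0.6],
    [3, -2.2, 0, 0, -0.6],
    [3, -2.2, 0, 0, -0.6]
  ]
}}

```text
t: 30.4
tool_pos: [0.6103, -0.0375, 0.1931]
tcp_rot: [-3.142, -0.001, 0.003]
contact_force: [1.0, -0.6, -1.5]
grip_width: 0.0272
grasp_force: 59.5
```

>>> {"fn": "move_arm", "kwargs": {
  "series": [
    [2.5, -1.8, 0, 0, -0.6],
    [1.2, -0.7, 0, 0, -0.6],
    [0, 0, 0, 0, -0.6],
    [0, 0, 0, 0, -0.6],
    [0, 0, 0, 0, -0.6]
  ]
}}

```text
t: 30.82
tool_pos: [0.6454, -0.0153, 0.1932]
tcp_rot: [3.14, -0.001, -0.005]
contact_force: [-0.9, -0.5, -0.4]
grip_width: 0.0274
grasp_force: 59.5
```

>>> {"fn": "move_arm", "kwargs": {
  "series": [
    [0, 0, 0, 0, -0.6],
    [0, 0, 0, 0, -0.6],
    [0, 0, 0, 0, -0.6],
    [0, 0, 0, 0, -0.6],
    [0, 0, 0, 0, -0.6]
  ]
}}

```text
t: 31.23
tool_pos: [0.6467, -0.0141, 0.1943]
tcp_rot: [-3.142, -0.001, -0.001]
contact_force: [-0.7, 0.6, -0.9]
grip_width: 0.0274
grasp_force: 59.5
```

```bash
python3 - <<'E'
from fit import *
d=grab('wrist','l5.png')
st=arm.read_state();T=np.array(st['tool_pos']);print(st['t'],T.round(4),np.round(st['tcp_rot'],4),st['grip_width'],st['grasp_force'])
print(lidfit(d,T[:2],.055,T[2]+.009))
q,e,k=ringfit(d,radial(rim,d,tuple(proj(d,[.6486,-.0145,.12])[0]),60,110,'out'),.12);print(q,e,k)
E
```

```text
31.2833 [ 0.6468 -0.0139  0.1942] [-3.1415e+00 -9.0000e-04 -3.0000e-04] 0.027166390172520375 59.45476920926012
((array([ 0.64663441, -0.01310127,  0.05428725]), 0.0007169741643760413, np.float64(0.8160919540229885)), 87)
[ 0.64919581 -0.01446884  0.05295212] 0.0002137162090110376 1.0
```

>>> {"fn": "move_arm", "kwargs": {
  "series": [
    [0.2, 0.1, 1.5, 0, -0.6],
    [0, 0, 2, 0, -0.6],
    [0, 0, 1.2, 0, -0.6],
    [0, 0, 0, 0, -0.6],
    [0, 0, 0, 0, -0.6]
  ]
}}

```text
t: 31.7
tool_pos: [0.6485, -0.0147, 0.1466]
tcp_rot: [-3.142, -0.001, 0.002]
contact_force: [0.9, 0.0, -0.2]
grip_width: 0.0272
grasp_force: 59.5
```

>>> {"fn": "move_arm", "kwargs": {
  "series": [
    [0, 0, 0.8, 0, -0.6],
    [0, 0, 0.8, 0, -0.6],
    [0, 0, 0.4, 0, -0.6],
    [0, 0, 0, 0, -0.6],
    [0, 0, 0, 0, -0.6]
  ]
}}

```text
t: 32.12
tool_pos: [0.6487, -0.0147, 0.1268]
tcp_rot: [-3.142, -0.001, 0.001]
contact_force: [0.7, -0.4, -0.5]
grip_width: 0.0275
grasp_force: 59.4
```

>>> {"fn": "move_arm", "kwargs": {
  "series": [
    [0, 0, 0.4, 0, -0.6],
    [0, 0, 0, 0, -0.6],
    [0, 0, 0, 0, -0.6],
    [0, 0, 0, 0, -0.6],
    [0, 0, 0, 0, -0.6]
  ]
}}

```text
t: 32.53
tool_pos: [0.649, -0.0148, 0.1233]
tcp_rot: [-3.142, -0.001, -0.001]
contact_force: [-1.1, -0.9, -0.4]
grip_width: 0.0276
grasp_force: 59.5
```

>>> {"fn": "move_arm", "kwargs": {
  "series": [
    [0, 0, 0.2, 0, -0.6],
    [0, 0, 0, 0, -0.6],
    [0, 0, 0, 0, -0.6],
    [0, 0, 0, 0, 0],
    [0, 0, 0, 0, 0.3]
  ]
}}

```text
t: 32.95
tool_pos: [0.6489, -0.0148, 0.1211]
tcp_rot: [-3.142, -0.001, -0.0]
contact_force: [0.0, -0.1, -1.2]
grip_width: 0.0505
grasp_force: 0.0
```

>>> {"fn": "move_arm", "kwargs": {
  "series": [
    [0, 0, 0, 0, 0.5],
    [0, 0, 0, 0, 0.5],
    [0, 0, -1, 0, 0.6],
    [0, 0, -3, 0, 1],
    [0, 0, -4, 0, 1]
  ]
}}

```text
t: 33.37
tool_pos: [0.6464, -0.0147, 0.1991]
tcp_rot: [-3.142, -0.002, 0.013]
contact_force: [0.8, 0.4, 0.9]
grip_width: 0.0852
grasp_force: 0.0
```

>>> {"fn": "move_arm", "kwargs": {
  "series": [
    [0, 0, -1, 0, 1],
    [0, 0, 0, 0, 1],
    [0, 0, 0, 0, 1],
    [0, 0, 0, 0, 1],
    [0, 0, 0, 0, 1]
  ]
}}

```text
t: 33.78
tool_pos: [0.6478, -0.0147, 0.2095]
tcp_rot: [-3.142, -0.001, 0.005]
contact_force: [0.5, 0.4, 0.9]
grip_width: 0.0854
grasp_force: 0.0
```

```bash
python3 - <<'E'
from fit import *
d=grab('wrist','l6.png')
st=arm.read_state();T=np.array(st['tool_pos']);print(st['t'],T.round(4))
print(lidfit(d,(.6487,-.0145),.055,.130))
E
```

```text
33.8333 [ 0.6479 -0.0147  0.2095]
((array([ 0.64897023, -0.01404275,  0.0539258 ]), 0.0004537827070968135, np.float64(0.9807692307692307)), 104)
```

The medium lid is seated. Now the small lid.

>>> {"fn": "move_arm", "kwargs": {
  "series": [
    [-3.9, -0.3, 0, 0, 1],
    [-3.9, -0.3, 0, 0, 1],
    [-3.9, -0.3, 0, 0, 1],
    [-3.9, -0.3, 0, 0, 1],
    [-3.9, -0.4, 0, 0, 1]
  ]
}}

```text
t: 34.25
tool_pos: [0.4514, 0.001, 0.2101]
tcp_rot: [3.141, 0.001, -0.003]
contact_force: [0.1, 0.9, 0.2]
grip_width: 0.0858
grasp_force: 0.0
```

>>> {"fn": "move_arm", "kwargs": {
  "series": [
    [0, 0, 3, 0, 1],
    [0, 0, 3.5, 0, 1],
    [0, 0, 2.5, 0, 1],
    [0, 0, 0, 0, 1],
    [0, 0, 0, 0, 1]
  ]
}}

```text
t: 34.67
tool_pos: [0.4528, 0.0011, 0.1201]
tcp_rot: [3.141, 0.001, -0.006]
contact_force: [0.0, -0.4, 0.1]
grip_width: 0.0854
grasp_force: 0.0
```

>>> {"fn": "move_arm", "kwargs": {
  "series": [
    [0, 0, 0, 0, 1],
    [0, 0, 0, 0, 1],
    [0, 0, 0, 0, 1],
    [0, 0, 0, 0, 1],
    [0, 0, 0, 0, 1]
  ]
}}

```text
t: 35.08
tool_pos: [0.4543, 0.0011, 0.1218]
tcp_rot: [-3.141, -0.001, -0.003]
contact_force: [-0.0, -0.7, 0.3]
grip_width: 0.0855
grasp_force: 0.0
```

```bash
python3 - <<'E'
from fit import *
d=grab('wrist')
st=arm.read_state();T=np.array(st['tool_pos']);print(st['t'],T.round(4))
print(lidfit(d,(.4525,.0014),.041))
E
```

```text
35.1333 [0.4542 0.0011 0.1216]
((array([0.4529897 , 0.00160411, 0.03970361]), 0.00022770370893755392, np.float64(0.9381443298969072)), 97)
```

>>> {"fn": "move_arm", "kwargs": {
  "series": [
    [-0.1, 0, 3, 0, 1],
    [0, 0, 3, 0, 1],
    [0, 0, 2.5, 0, 1],
    [0, 0, 1.6, 0, 1],
    [0, 0, 0, 0, 1]
  ]
}}

```text
t: 35.55
tool_pos: [0.4509, 0.0011, 0.0176]
tcp_rot: [3.141, 0.002, -0.009]
contact_force: [0.7, -0.6, -0.3]
grip_width: 0.0855
grasp_force: 0.0
```

>>> {"fn": "move_arm", "kwargs": {
  "series": [
    [0, 0, 0.6, 0, 1],
    [0, 0, 0, 0, 1],
    [0, 0, 0, 0, -0.7],
    [0, 0, 0, 0, -0.7],
    [0, 0, 0, 0, -0.7]
  ]
}}

```text
t: 35.97
tool_pos: [0.4535, 0.0011, 0.0149]
tcp_rot: [-3.141, -0.001, -0.003]
contact_force: [-0.0, 0.7, 0.5]
grip_width: 0.0519
grasp_force: 0.0
```

>>> {"fn": "move_arm", "kwargs": {
  "series": [
    [0, 0, 0, 0, -0.7],
    [0, 0, 0, 0, -0.7],
    [0, 0, 0, 0, -0.7],
    [0, 0, 0, 0, -0.7],
    [0, 0, 0, 0, -0.7]
  ]
}}

```text
t: 36.38
tool_pos: [0.4532, 0.001, 0.0148]
tcp_rot: [3.142, 0.001, 0.002]
contact_force: [-0.6, 0.0, 5.4]
grip_width: 0.0235
grasp_force: 58.6
```

>>> {"fn": "move_arm", "kwargs": {
  "series": [
    [0, 0, -0.5, 0, -0.7],
    [0, 0, -1, 0, -0.7],
    [0, 0, -1.5, 0, -0.7],
    [0, 0, -2, 0, -0.7],
    [0, 0, 0, 0, -0.7]
  ]
}}

```text
t: 36.8
tool_pos: [0.4547, 0.0011, 0.0668]
tcp_rot: [-3.141, -0.001, -0.009]
contact_force: [0.8, 0.1, -0.1]
grip_width: 0.0233
grasp_force: 58.9
```

```bash
python3 - <<'E'
from fit import *
d=grab('wrist')
st=arm.read_state();T=np.array(st['tool_pos']);print(st['t'],T.round(4),np.round(st['contact_force'],2),st['grip_width'],st['grasp_force'])
print(lidfit(d,T[:2],.041,T[2]+.009))
E
```

```text
36.85 [0.4541 0.0011 0.0655] [-0.29 -0.56 -0.46] 0.02332065957261497 58.92037843703292
((array([0.45365268, 0.0018035 , 0.04029861]), 0.00031530086233237144, np.float64(1.0)), 83)
```

>>> {"fn": "move_arm", "kwargs": {
  "series": [
    [0, 0, -3, 0, -0.7],
    [0, 0, -3.5, 0, -0.7],
    [0, 0, -3.5, 0, -0.7],
    [0, 0, -2.5, 0, -0.7],
    [1.5, 1.6, 0, 0, -0.7]
  ]
}}

```text
t: 37.27
tool_pos: [0.4683, -0.0115, 0.1931]
tcp_rot: [-3.139, -0.011, -0.009]
contact_force: [1.3, 0.6, -1.5]
grip_width: 0.023
grasp_force: 59.2
```

>>> {"fn": "move_arm", "kwargs": {
  "series": [
    [2.6, 2.8, 0, 0, -0.7],
    [2.6, 2.8, 0, 0, -0.7],
    [2.6, 2.8, 0, 0, -0.7],
    [2.6, 2.8, 0, 0, -0.7],
    [2.6, 2.8, 0, 0, -0.7]
  ]
}}

```text
t: 37.68
tool_pos: [0.5982, -0.1561, 0.1876]
tcp_rot: [-3.141, -0.001, 0.004]
contact_force: [0.7, 0.7, -0.4]
grip_width: 0.0235
grasp_force: 59.1
```

>>> {"fn": "move_arm", "kwargs": {
  "series": [
    [2.3, 2.5, 0, 0, -0.7],
    [1.4, 1.2, 0, 0, -0.7],
    [0, 0, 0, 0, -0.7],
    [0, 0, 0, 0, -0.7],
    [0, 0, 0, 0, -0.7]
  ]
}}

```text
t: 38.1
tool_pos: [0.634, -0.1904, 0.1876]
tcp_rot: [-3.14, -0.003, 0.005]
contact_force: [-0.3, -0.2, -1.6]
grip_width: 0.0234
grasp_force: 59.1
```

>>> {"fn": "move_arm", "kwargs": {
  "series": [
    [0, 0, 0, 0, -0.7],
    [0, 0, 0, 0, -0.7],
    [0, 0, 0, 0, -0.7],
    [0, 0, 0, 0, -0.7],
    [0, 0, 0, 0, -0.7]
  ]
}}

```text
t: 38.52
tool_pos: [0.6349, -0.1915, 0.1894]
tcp_rot: [3.142, 0.002, 0.001]
contact_force: [0.4, 0.4, -1.7]
grip_width: 0.0232
grasp_force: 59.1
```

```bash
python3 - <<'E'
from fit import *
d=grab('wrist','l7.png')
st=arm.read_state();T=np.array(st['tool_pos']);print(st['t'],T.round(4),np.round(st['tcp_rot'],4),st['grip_width'],st['grasp_force'])
print(lidfit(d,T[:2],.041,T[2]+.009))
q,e,k=ringfit(d,radial(rim,d,tuple(proj(d,[.6347,-.1908,.095])[0]),40,80,'out'),.095);print(q,e,k)
E
```

```text
38.5667 [ 0.635  -0.1916  0.1893] [3.1415e+00 1.8000e-03 4.0000e-04] 0.02369665666445479 59.148683573585004
((array([ 0.6346569 , -0.19071585,  0.03989023]), 0.00014901381788038495, np.float64(0.963855421686747)), 83)
[ 0.6353261  -0.19109574  0.03902884] 0.0002359625914711995 1.0
```

>>> {"fn": "move_arm", "kwargs": {
  "series": [
    [0, 0, 2, 0, -0.7],
    [0, 0, 3, 0, -0.7],
    [0, 0, 1.5, 0, -0.7],
    [0, 0, 0, 0, -0.7],
    [0, 0, 0, 0, -0.7]
  ]
}}

```text
t: 38.98
tool_pos: [0.6346, -0.1917, 0.1235]
tcp_rot: [-3.141, -0.001, 0.002]
contact_force: [-0.0, -0.7, -1.5]
grip_width: 0.0231
grasp_force: 59.2
```

>>> {"fn": "move_arm", "kwargs": {
  "series": [
    [0, 0, 0.9, 0, -0.7],
    [0, 0, 0.9, 0, -0.7],
    [0, 0, 0.4, 0, -0.7],
    [0, 0, 0, 0, -0.7],
    [0, 0, 0, 0, -0.7]
  ]
}}

```text
t: 39.4
tool_pos: [0.635, -0.1918, 0.1019]
tcp_rot: [-3.142, -0.001, 0.0]
contact_force: [-0.6, 0.2, -0.2]
grip_width: 0.0233
grasp_force: 59.1
```

>>> {"fn": "move_arm", "kwargs": {
  "series": [
    [0, 0, 0.4, 0, -0.7],
    [0, 0, 0, 0, -0.7],
    [0, 0, 0, 0, -0.7],
    [0, 0, 0, 0, -0.7],
    [0, 0, 0, 0, -0.7]
  ]
}}

```text
t: 39.82
tool_pos: [0.6352, -0.1918, 0.0982]
tcp_rot: [-3.142, -0.001, -0.001]
contact_force: [0.2, 0.3, -0.8]
grip_width: 0.0234
grasp_force: 59.1
```

>>> {"fn": "move_arm", "kwargs": {
  "series": [
    [0, 0, 0.2, 0, -0.7],
    [0, 0, 0, 0, -0.7],
    [0, 0, 0, 0, -0.7],
    [0, 0, 0, 0, 0],
    [0, 0, 0, 0, 0.3]
  ]
}}

```text
t: 40.23
tool_pos: [0.6351, -0.1918, 0.0961]
tcp_rot: [-3.142, -0.001, -0.0]
contact_force: [-0.5, -0.2, 0.5]
grip_width: 0.0467
grasp_force: 0.0
```

>>> {"fn": "move_arm", "kwargs": {
  "series": [
    [0, 0, 0, 0, 0.5],
    [0, 0, 0, 0, 0.5],
    [0, 0, -1, 0, 0.6],
    [0, 0, -3, 0, 1],
    [0, 0, -4, 0, 1]
  ]
}}

```text
t: 40.65
tool_pos: [0.6326, -0.191, 0.174]
tcp_rot: [-3.139, -0.002, 0.012]
contact_force: [1.1, -0.6, 0.0]
grip_width: 0.0854
grasp_force: 0.0
```

>>> {"fn": "move_arm", "kwargs": {
  "series": [
    [0, 0, -4, 0, 1],
    [-4, 0, -2, 0, 1],
    [-4, 0, 0, 0, 1],
    [-4, 0, 0, 0, 1],
    [-2, 0, 0, 0, 1]
  ]
}}

```text
t: 41.07
tool_pos: [0.493, -0.1926, 0.2361]
tcp_rot: [3.141, -0.002, -0.003]
contact_force: [-0.4, 0.9, -0.5]
grip_width: 0.0854
grasp_force: 0.0
```

>>> {"fn": "move_arm", "kwargs": {
  "series": [
    [0, 0, 0, 0, 1],
    [0, 0, 0, 0, 1],
    [0, 0, 0, 0, 1],
    [0, 0, 0, 0, 1],
    [0, 0, 0, 0, 1]
  ]
}}

```text
t: 41.48
tool_pos: [0.499, -0.1916, 0.2345]
tcp_rot: [-3.141, -0.003, -0.001]
contact_force: [-0.7, 0.6, -0.2]
grip_width: 0.0852
grasp_force: 0.0
```

```bash
python3 - <<'E'
from fit import *
d=grab('wrist');s=grab('side')
st=arm.read_state();print(st['t'],np.round(st['tool_pos'],4))
print(lidfit(d,(.635,-.191),.041,.105))
a=cv2.resize(s['bgr'][110:340,290:440],(391,600),interpolation=2);b=cv2.resize(d['bgr'],(400,250))
cv2.imwrite('pics/fin.png',np.hstack([a,np.vstack([b,np.zeros((350,400,3),np.uint8)])]))
E
```

```text
41.5833 [ 0.4985 -0.1916  0.2343]
((array([ 0.63385442, -0.19107935,  0.03993345]), 0.00022813655710312214, np.float64(1.0)), 92)
```

View pics/fin.png

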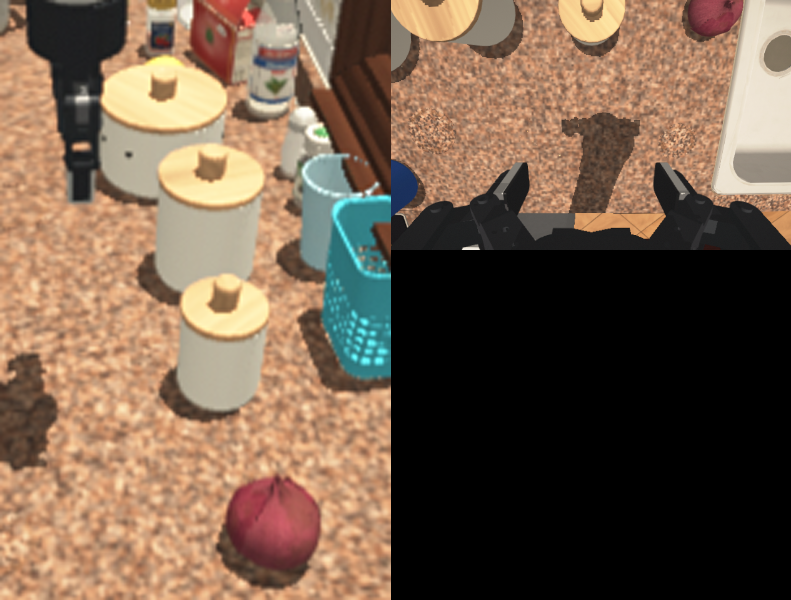

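All three lids sit flat on their jars (panel pixels (165,95), (211,175), (225,308)), the onion and lemon are in place, and the gripper is clear. I hand the job in.

```bash
python3 -c "
from workcell import arm
print(arm.close_job())"
```

```text
the job is handed in; nothing more can be done
None
```

The job is handed in at about 42 s: both garlic bulbs are in the large jar and each white jar has its own lid seated flat by the camera checks; the lemon and onion were not touched, and no verdict came back.

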